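# Seat the engraver's control board and lever it home

### The job

Take the control module out of the wooden rest and stand it in the slot of the power unit's socket, keeping both ejector levers open. Then swing the two ejector levers inward, one after the other, each firmly until it stops, so that they clamp the module hard down on its seat and stay there. Go by feel: do not ram the module or strain a lever (no more than about 20 N on it), and leave the other things on the bench alone.

Things in the scene. Friction and masses are not known exactly. Their poses are not given: they have to be found in the camera images.
- module: Control board in a black frame with green faces and an orange grip rib; 105 to 210 g. Flat, 12 mm thick (x), 100 long (y), 82 high (z, up). Origin: centre of the underside. Stepped: the lowest 29 mm are 100 mm long, from 29 to 64 mm up 70 mm, the orange rib at 62 to 82 mm up 44 mm; so each end has a low ear, 15 mm long, yellow on top. Either way round fits. Starts upright in the rest.
- rest: Fixed light wooden rest, 70 x 136 mm, 34 mm high, with a pocket 18 mm (its x) by 108 mm (its y), floor 12 mm above the bench, in which the module stands. Origin: centre of its underside, on the bench.
- dock: Fixed black socket at the front of a blue power unit. Origin: on the bench under the slot's centre; z up; the slot runs along y. Base plate 62 x 176 mm. The blue housing lies at x = 35 to 131 mm, y = -75 to 75 mm, 48 mm high, its knob 57 mm. The levers hinge at y = +68 and -68 mm, 44 mm above the bench, between aluminium cheeks (|y| = 60 to 76 mm, 50 mm high).
- slot_mouth (a point): Centre of the slot's mouth, 36 mm above the bench. Slot 14.4 mm (dock's x) by 103 mm (y) inside, no lead-in. Inside, two spring pins hold the module up, underside 20 mm above the bench (3 N in all, 5.5 N when pushed down 10 mm). Below, a hidden steel seat, anywhere from 10 to 18 mm above the bench (it differs from unit to unit), is the hard stop.
- lever_left (a joint): Ejector lever at the dock's +y end, reaching 78 mm from its hinge. Rad: 0 handle upright, growing outward (away from the slot) to 1.2. Starts at 1.02 to 1.15; above 1.0 its jaw is clear of the slot. Swung in, the jaw meets the ear of a module on the pins at about 0.38 and clamps it on the seat somewhere from -0.05 to 0.3. With no module it stops at -0.12.
- lever_right (a joint): The same lever, mirrored, at the dock's -y end: 0 upright, growing outward.
- lever_left_pad (a point): Middle of the outer face of the left lever's red thumb pad (22 x 22 mm), 67 mm along the handle from the hinge, 9 mm outward of its centre line. Stiff hinge (0.22 N m): some 5 N moves it and it stays where left. Push along its arc (rising at first: a level push jams an open lever). Pushed against its stop with 10 to 15 N, it clamps and keeps clamping.
- lever_right_pad (a point): The same point of the right lever, same behaviour.
- varnish_jar: Bystander: amber jar, 52 mm across, 62 mm high; origin under its centre.
- lacquer: Bystander: white and green bottle, 56 mm across, 140 mm high; origin under its centre.
- varnish_can: Bystander: steel can, 62 mm across, 75 mm high; origin under its centre.
- driver: Bystander: screwdriver lying on the bench.
- cam_clamp: Bystander: wooden clamp, about 110 mm long and 90 mm high.
- tuner_peg: Bystander: small brass tuner peg with a white button, about 45 mm long.
- bridge_blank: Bystander: dark wooden blank, 90 x 35 x 12 mm.
- brush: Bystander: brush lying on the bench.
Things that resemble listed ones, but are neither listed nor needed, are in the scene too. Leave any white look-alike of the module alone. There is more than one size of the dock; the job needs the larger.

How it is judged:
By the outcome, as a careful person would: the job done as asked, in the order asked, and still so for the second after the job is handed in, with the robot touching nothing.
It also fails if it takes over 72 s, if anything falls off the work surface, if the arm or the gripper's body presses on something with over 40 N, if the wrist force passes 120 N, or if a joint passes its speed limit or range.

### The arm

A 6-joint arm with a two-finger parallel gripper is mounted at the origin on the work surface. World frame = base frame: x ahead of the robot, y to its left, z up, the work surface at z = 0. Lengths are in m, angles in rad, forces in N, time in s.
With the tool pointing down it reaches from about 0.35 to 0.85 m from the base axis. Payload 8.1 kg.
Tool frame: the origin (TCP) lies midway between the tips of the shut fingers; the grasp point (between the pads) lies 19 mm behind it; z points along the fingers, y is the line along which they close (so a half turn about z gives the same grasp; the last joint's range is limited). The gripper opens to 93 mm and grips with 3 to 60 N. Pads are 15 mm wide; open, the fingers measure 128 mm over their backs; the gripper's body (75 mm by 188 mm) begins 65 mm behind the grasp point.
Start: joints at [1.147, 0.13, 1.488, -0, 1.523, -0.085], TCP at [0.199, 0.566, 0.219] pointing down, gripper open.
Joint ranges: [-2.96, 2.96], [-0.89, 2.26], [0.02, 2.5], [-1.34, 4.48], [0, 2.73], [-2.66, 2.66]. Speed limits (rad/s): [2.39, 2.39, 2.79, 3.14, 3.14, 3.14].

### API

Orientations are given as a unit quaternion [x, y, z, w].
In Python, from plant import * gives the robot as it stands. The module is installed in compiled form; this text tells all that it offers.
- The arm moves only by the tool step_arm, never from a script. Its argument "series" is a list of rows, each a list of 7 numbers: the shift along the tool's x, y, z in units of 50 mm (1.0 is 50 mm), then the turn, a rotation vector about the tool's x, y, z in units of 6 degrees (1.0 is 6 degrees), then the finger opening in mm, from 0 to 93. In form: [[tx, ty, tz, wx, wy, wz, claw], ...]. A call has 1 to 5 rows; each row is the pose to reach, as a shift and turn from the pose commanded when the call began, along the tool's axes at that moment; what a row does not reach only later rows make up. A row lasts 1/10 s, in which the tool goes at most 50 mm and 8.59 degrees, less where a joint would pass 70% of its speed; a pose out of reach is approached as far as the arm can. A call with a gripper value outside its range is refused whole. The fingers move at their own pace and stop on an object; "newtons" is the grip in N (left out, the last holds). Time passes only in rows, so rows that repeat a pose let the fingers close. It gives the time, the measured TCP pose, the force, the opening and the grip force at its end, in the units of the state.
- observe(): the state, without advancing time (a new reading comes with each control period).
- get_image(name): name is "scene" or "top" or "wrist"; returns (picture, depth): 400x640x3 uint8, red, green, blue; 400x640 float32, m along the optical axis (not along the pixel's ray), 0 where there is no reading.
- get_calibration(name): a dict with "mtx" (3x3 intrinsics, pixels), "origin" and "rotation" of the camera in the world. Camera axes: x right, y up, looking along -z (the intrinsics and any distortion apply to the point x, -y, -z); pixel columns grow to the right and rows downward; lengths in m; the calibration is good to about 2 mm. A picture is of the moment at which its call begins: read the wrist's pose just before it. get_calibration takes no time and is no camera call; for the wrist camera it gives the pose at the moment of the call.
- finish_job(): hands the job in; it is judged then, once.
Trained networks look in the newest picture that a camera, given by its name, has taken for a name from the list of things; names that differ only in an ending like _2 or _b are one class to them, and where a whole thing is asked for, a point or a joint stands for the part that bears it (a point fixed in the world has none). Each returns a list of dicts, best first, with "confidence" (0 to 1); they miss things now and then, are a little off and sometimes report something else, mostly with a low value. They report only what shows in the picture. A call takes as long as a camera call. They do not tell look-alikes from the thing itself.
- boxes_of(camera, target): "box" ([left, top, width, height] in pixels, round what is visible of it).
- regions_of(camera, target): "mask" (400x640 bool, what is visible of it) and "box" ([left, top, width, height] in pixels, round what is visible of it).
The state is a dict: "time": time; "q": joint angles; "qvel": joint speeds; "effort": joint torques, N m; "position": TCP position; "tcp_rot": TCP orientation; "force": force on the tool from outside, world axes, zero at the start; "torque": the same for the moment, N m; "finger_gap": finger opening in m; "grasp_force": force on a finger pad.
Only numpy, scipy, OpenCV 4.12 (cv2) and the standard library are available. Lean on these libraries where they do the work, as an engineer would, in place of code of your own. Each camera call takes 0.05 s, during which the arm holds its last target. There are 200 camera calls.

## Working session

There is one attempt and no reset: what is moved stays moved. The work goes in short steps, Python scripts to look and compute and a tool call to move; the robot and the scene stay as the last step left them, time stands still between calls to the robot, and variables do not carry over. Pictures are saved under pics/ and viewed, at most 10 in all, crops included, and the job is handed in when it is done.

Besides the shell and the picture viewer there is one more tool, called in YAML: its name, and indented under it one key for each argument. step_arm: Moves the arm, as the interface text tells. Its arguments: {"type":"object","properties":{"series":{"type":"array","items":{"type":"array","items":{"type":"number"}}},"newtons":{"type":"number"}},"required":["series"]}

```bash
mkdir -p pics; ls
cat > h.py <<'E'
from plant import *
import numpy as np, cv2
from scipy.spatial.transform import Rotation as R
def cloud(cam,d,c=None):
    c=c or get_calibration(cam); K=np.array(c["mtx"]); v,u=np.mgrid[0:400,0:640]
    p=np.stack([(u-K[0,2])/K[0,0]*d,-(v-K[1,2])/K[1,1]*d,-d],-1)
    return p@np.array(c["rotation"]).T+np.array(c["origin"])
E
python3 - <<'E'
from h import *
c=get_calibration("top"); print(c.keys(),c); print(get_calibration("scene"))
for cam in("top","scene"):
    im,d=get_image(cam); cv2.imwrite(f"pics/{cam}0.png",im[:,:,::-1]); P=cloud(cam,d); np.savez(cam+"0.npz",im=im,d=d,P=P)
    for t in("module","rest","dock","lever_left","lever_right","lever_left_pad"):
        for r in regions_of(cam,t):
            m=r["mask"]&(d>0); q=P[m]
            if len(q): print(cam,t,round(r["confidence"],2),r["box"],np.median(q,0).round(3),q.max(0).round(3),q.min(0).round(3))
print(observe())
E
```

```text
pics
dict_keys(['mtx', 'origin', 'rotation']) {'mtx': array([[414.72205453,   0.        , 315.04179251],
       [  0.        , 414.72205453, 199.01109661],
       [  0.        ,   0.        ,   1.        ]]), 'origin': array([ 0.49996243, -0.07750638,  1.47443914]), 'rotation': array([-0.02751162,  0.0176808 ,  0.71666491, -0.69665049])}
{'mtx': array([[468.85530243,   0.        , 318.178091  ],
       [  0.        , 468.85530243, 194.79479798],
       [  0.        ,   0.        ,   1.        ]]), 'origin': array([ 1.32913381, -0.11243089,  1.37060639]), 'rotation': array([0.19289553, 0.18294517, 0.64760849, 0.71409076])}Traceback (most recent call last):
  File "<stdin>", line 4, in <module>
  File "h.py", line 7, in cloud
    return p@np.array(c["rotation"]).T+np.array(c["origin"])
           ~^~~~~~~~~~~~~~~~~~~~~~~~~~
ValueError: matmul: Input operand 1 has a mismatch in its core dimension 0, with gufunc signature (n?,k),(k,m?)->(n?,m?) (size 4 is different from 3)
```

```bash
sed -i 's/np.array(c\["rotation"\]).T/R.from_quat(c["rotation"]).as_matrix().T/' h.py
python3 - <<'E'
from h import *
for cam in("top","scene"):
    im,d=get_image(cam); cv2.imwrite(f"pics/{cam}0.png",im[:,:,::-1]); P=cloud(cam,d); np.savez(cam+"0.npz",im=im,d=d,P=P)
    for t in("module","rest","dock","lever_left","lever_right"):
        for r in regions_of(cam,t):
            m=r["mask"]&(d>0); q=P[m]
            if len(q): print(cam,t,round(r["confidence"],2),r["box"],np.median(q,0).round(3),q.max(0).round(3),q.min(0).round(3))
print(observe())
E
```

```text
top module 0.69 [226.2, 222.9, 29.9, 14.5] [0.489 0.199 0.075] [0.511 0.248 0.101] [0.47  0.154 0.005]
top module 0.66 [225.7, 176.8, 15.4, 29.2] [0.626 0.237 0.054] [0.673 0.266 0.088] [ 0.577  0.225 -0.003]
top module 0.23 [308.0, 184.8, 84.6, 55.1] [ 0.534 -0.157  0.045] [ 0.641 -0.033  0.088] [ 0.445 -0.319 -0.007]
top rest 0.9 [224.2, 214.7, 40.1, 33.9] [0.487 0.198 0.024] [0.543 0.276 0.099] [ 0.43   0.128 -0.005]
top dock 0.75 [306.4, 184.7, 82.0, 56.9] [ 0.535 -0.158  0.045] [ 0.636 -0.035  0.088] [ 0.448 -0.302 -0.007]
top dock 0.74 [442.2, 230.7, 46.2, 41.9] [ 0.398 -0.563  0.032] [ 0.47  -0.493  0.095] [ 0.321 -0.653 -0.007]
top lever_left 0.39 [308.0, 229.9, 28.0, 6.6] [ 0.472 -0.079  0.07 ] [ 0.484 -0.036  0.088] [ 0.455 -0.117  0.007]
top lever_right 0.46 [363.3, 213.8, 27.1, 8.7] [ 0.52  -0.282  0.071] [ 0.536 -0.234  0.088] [ 0.51  -0.302 -0.002]
scene module 0.74 [379.9, 167.5, 29.9, 14.3] [0.493 0.203 0.063] [0.514 0.251 0.101] [0.468 0.159 0.03 ]
scene module 0.65 [403.2, 195.8, 16.9, 32.9] [0.63  0.24  0.044] [0.676 0.272 0.088] [ 0.55   0.228 -0.006]
scene rest 0
[... 785 characters left out ...]
': 0.65, 'q': array([ 1.14662848e+00,  1.30368177e-01,  1.48817670e+00,  2.76663893e-05,
        1.52300341e+00, -8.53891490e-02]), 'qvel': array([-5.98468533e-04, -1.92367343e-03,  1.66689888e-04,  7.94955591e-05,
       -6.01294172e-04, -1.54891153e-04]), 'effort': array([ 4.28432249e-04, -5.59506512e+01, -4.91886878e+01,  7.66160432e-02,
        2.28158163e-02,  4.97354733e-06]), 'position': array([0.19937157, 0.56592617, 0.21866706]), 'tcp_rot': array([ 1.68581119e-01,  9.85687783e-01,  2.49514748e-05, -7.78001244e-06]), 'force': array([ 0.00300183,  0.61431731, -0.17485759]), 'torque': array([-0.01556739, -0.01694971,  0.01108689]), 'grasp_force': 0.0, 'finger_gap': 0.09292819595637362}
```

View pics/top0.png

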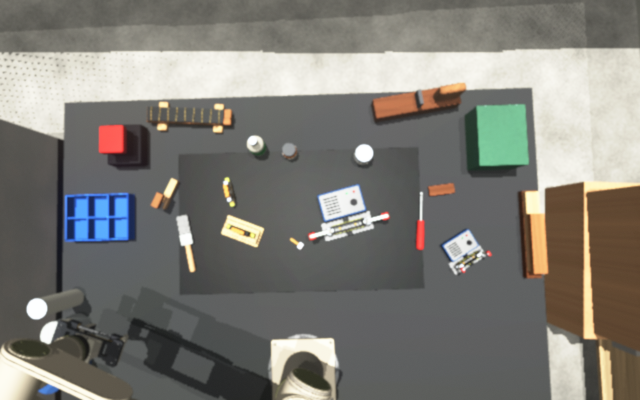

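View pics/scene0.png

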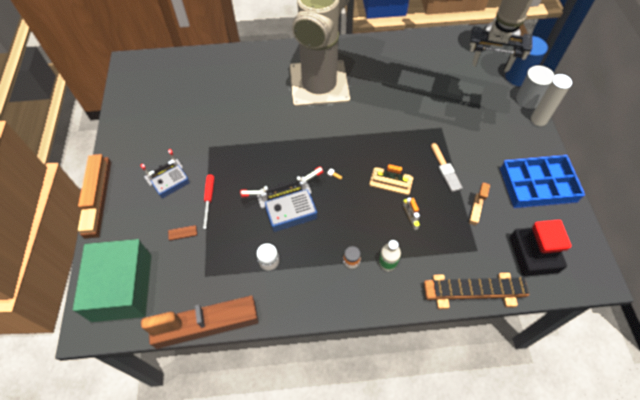

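Candidates for the module: the green and orange one standing in the light wooden rest (top 241,230; scene 395,175) and a white-faced one beside it (top 229,191; scene 411,211). The one in the rest fits the description. For the dock, the candidates are the large one (top 345,212) and a small one (top 465,252). The job needs the larger. I'll confirm both in one enlarged crop and get coarse poses.

Run:
```python
from h import *
z=np.load("scene0.npz"); im=z["im"]
a=cv2.resize(im[150:235,360:440],(480,510),interpolation=3); b=cv2.resize(im[145:235,235:340],(310,266),interpolation=3)
b2=cv2.resize(im[135:215,130:215],(310,244),interpolation=3)
o=np.zeros((510,790,3),np.uint8); o[:,:480]=a; o[:266,480:]=b; o[266:,480:]=b2
cv2.imwrite("pics/crop1.png",o[:,:,::-1])
z=np.load("top0.npz"); P=z["P"]; im=z["im"].astype(int)
def rect(sel):
    q=P[sel][:,:2].astype(np.float32); print(len(q),cv2.minAreaRect(q*1000))
X,Y,Z=P[...,0],P[...,1],P[...,2]
rest=(abs(X-.49)<.08)&(abs(Y-.199)<.09)&(Z>.026)&(Z<.04); rect(rest)
rect((abs(X-.49)<.08)&(abs(Y-.199)<.09)&(Z>.06))
blue=(im[...,2]>im[...,0]+40)&(abs(X-.54)<.1)&(abs(Y+.16)<.15)&(Z>.035)&(Z<.06); rect(blue)
o=observe(); T=R.from_quat(o["tcp_rot"]).as_matrix(); print(T.round(3))
c=get_calibration("wrist"); W=R.from_quat(c["rotation"]).as_matrix(); print("cam in tool",(T.T@(c["origin"]-o["position"])).round(4), (T.T@W).round(3), c["mtx"][0,0])
```

```text
325 ((487.4638977050781, 200.15330505371094), (122.5821304321289, 46.539608001708984), 67.90965270996094)
93 ((489.20892333984375, 200.65509033203125), (69.411376953125, 12.898871421813965), 68.80489349365234)
174 ((576.0253295898438, -150.4652099609375), (95.11856842041016, 150.04550170898438), 13.87063980102539)
[[-0.943  0.332 -0.   ]
 [ 0.332  0.943  0.   ]
 [ 0.     0.    -1.   ]]
cam in tool [ 0.0738  0.001  -0.1655] [[-0.001  0.964  0.265]
 [ 1.     0.001 -0.001]
 [-0.001  0.265 -0.964]] 293.80219489053144
```

View pics/crop1.png

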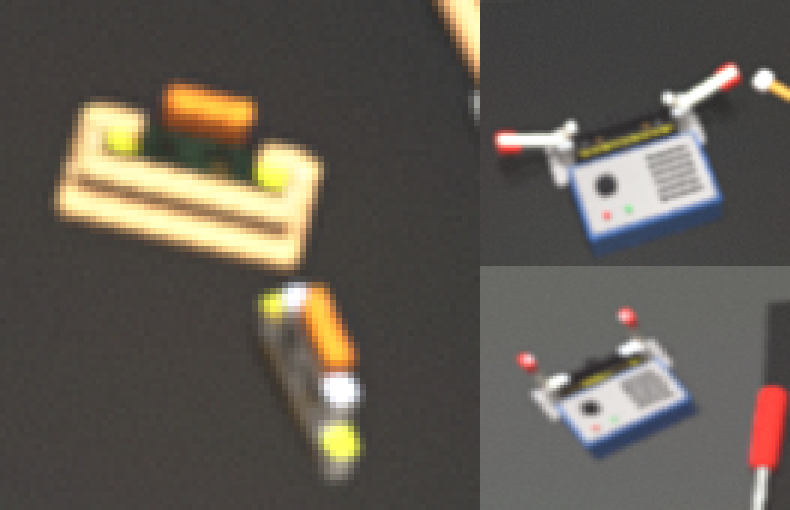

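The crop shows the green module with its orange rib and yellow ears standing in the wooden rest (top-left), and the white look-alike lying below it. The big dock has its levers open; the small one's are upright. I'm moving over the rest.

step_arm:
  series:
    - [-0.79,-0.5,0,0,0,1.4,93]
    - [-1.58,-1.0,0,0,0,2.8,93]
    - [-2.37,-1.5,0,0,0,4.2,93]
    - [-3.16,-2.0,0,0,0,5.6,93]
    - [-3.95,-2.5,0,0,0,7.0,93]

```text
time: 1.15
position: [0.3449, 0.3809, 0.2189]
tcp_rot: [0.513, 0.858, 0.0, 0.0]
force: [-0.0, 1.2, -0.6]
finger_gap: 0.093
grasp_force: 0.0
```

```bash
cat >> h.py <<'E'
def go(x,y,z,yawdeg,pitch=0):
    """units to reach TCP x,y,z with tool y at yawdeg (tool down, tipped by pitch deg about tool y)"""
    o=observe(); A=R.from_quat(o["tcp_rot"]); T=A.as_matrix(); a=np.radians(yawdeg)
    ty=np.array([np.cos(a),np.sin(a),0]); tz=np.array([0,0,-1.]); G=R.from_matrix(np.c_[np.cross(ty,tz),ty,tz])*R.from_euler("y",pitch,degrees=True)
    w=(A.inv()*G).as_rotvec(degrees=True)/6
    print("t",round(o["time"],2),"pos",o["position"].round(4),"F",o["force"].round(1),"move",(T.T@(np.array([x,y,z])-o["position"])/.05).round(3),"turn",w.round(3))
E
python3 -c "
from h import *
go(.489,.2,.2,-21.5)"
```

```text
t 1.15 pos [0.3449 0.3809 0.2189] F [-0.   1.2 -0.6] move [-4.551  0.824  0.377] turn [ 5.000e-03 -4.000e-03  8.294e+00]
```

step_arm:
  series:
    - [-0.91,0.165,0.075,0,0,1.4,93]
    - [-1.82,0.33,0.15,0,0,2.8,93]
    - [-2.73,0.5,0.225,0,0,4.2,93]
    - [-3.64,0.66,0.3,0,0,5.6,93]
    - [-4.55,0.82,0.38,0,0,7.0,93]

```text
time: 1.65
position: [0.49, 0.2006, 0.1998]
tcp_rot: [0.787, 0.617, 0.0, 0.0]
force: [0.3, 0.7, 0.3]
finger_gap: 0.0929
grasp_force: 0.0
```

step_arm:
  series:
    - [0,0,0,0,0,1.3,93]
    - [0,0,0,0,0,1.3,93]
    - [0,0,0,0,0,1.3,93]

```text
time: 1.95
position: [0.4888, 0.2025, 0.1997]
tcp_rot: [0.824, 0.567, 0.0, -0.0]
force: [0.2, 0.9, 0.5]
finger_gap: 0.093
grasp_force: 0.0
```

Run:
```python
from h import *
go(.489,.2,.2,-21.5)
im,d=get_image("wrist"); P=cloud("wrist",d); np.savez("w1.npz",im=im,d=d,P=P); cv2.imwrite("pics/w1.png",im[:,:,::-1])
for t in("module","rest"):
    for r in regions_of("wrist",t):
        q=P[r["mask"]&(d>0)]; print(t,r["confidence"],r["box"],np.median(q,0).round(3))
X,Y,Z=P[...,0],P[...,1],P[...,2]; i=im.astype(int)
n=(np.hypot(X-.489,Y-.2)<.09)
for nm,s in(("rib",n&(Z>.088)&(Z<.1)),("allmod>.06",n&(Z>.06)&(Z<.1)),("orange",n&(Z>.06)&(i[...,0]>i[...,2]+100)),("rest",n&(Z>.028)&(Z<.038))):
    q=P[s]; print(nm,len(q),cv2.minAreaRect(q[:,:2].astype(np.float32)*1000) if len(q) else "",q[:,2].max().round(4) if len(q) else "", q.mean(0).round(4))
```

```text
t 1.95 pos [0.4888 0.2025 0.1997] F [0.2 0.9 0.5] move [-0.045  0.021 -0.005] turn [-0.001 -0.002  0.087]
module 0.72 [309.4, 133.0, 16.3, 91.6] [0.494 0.218 0.089]
module 0.55 [370.7, 76.5, 96.6, 57.3] [0.618 0.246 0.062]
rest 0.72 [289.7, 126.5, 59.1, 105.2] [0.49  0.213 0.032]
rib 554 ((489.25732421875, 205.61143493652344), (43.59798812866211, 11.513823509216309), 68.72893524169922) 0.0953 [0.4894 0.2068 0.0933]
allmod>.06 859 ((488.8080139160156, 205.80508422851562), (69.71930694580078, 13.975263595581055), 68.8365707397461) 0.0953 [0.4907 0.2103 0.0863]
orange 3956 ((499.54193115234375, 225.0454559326172), (87.47994232177734, 83.24652862548828), 20.210309982299805) 0.3653 [0.5141 0.2171 0.2753]
rest 2726 ((487.1972351074219, 204.083740234375), (122.51426696777344, 46.08186721801758), 67.87516784667969) 0.0357 [0.4883 0.2068 0.0333]
```

View pics/w1.png

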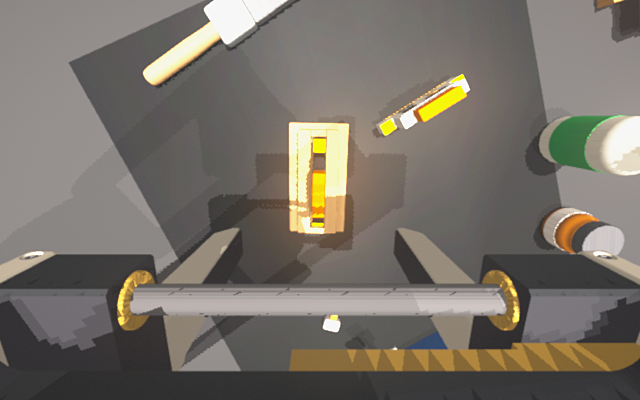

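The picture shows the rest at about (319,178) with the module's rib at (318,192). It is upright and its measured size fits. Before grasping I'll look at the dock from the same geometry, so that camera bias cancels.

step_arm:
  series:
    - [-0.86,0.365,0,0,0,-0.75,93]
    - [-1.72,0.73,0,0,0,-1.5,93]
    - [-2.58,1.1,0,0,0,-2.25,93]
    - [-3.44,1.46,0,0,0,-3.0,93]
    - [-4.3,1.83,0,0,0,-3.75,93]

```text
time: 2.6
position: [0.4963, -0.0321, 0.2]
tcp_rot: [0.697, 0.718, 0.0, 0.0]
force: [1.1, -0.3, -0.5]
finger_gap: 0.093
grasp_force: 0.0
```

```bash
python3 -c "
from h import *
go(.495,-.170,.15,13.9)"
```

```text
t 2.6 pos [ 0.4963 -0.0321  0.2   ] F [ 1.1 -0.3 -0.5] move [-2.757 -0.109  1.001] turn [ 9.000e-03  2.000e-03 -2.033e+00]
```

step_arm:
  series:
    - [-0.92,-0.04,0.33,0,0,-0.7,93]
    - [-1.84,-0.07,0.67,0,0,-1.4,93]
    - [-2.76,-0.11,1.0,0,0,-2.03,93]
    - [-2.76,-0.11,1.0,0,0,-2.03,93]

```text
time: 3.0
position: [0.4923, -0.1729, 0.1472]
tcp_rot: [0.619, 0.785, -0.001, -0.001]
force: [0.1, 0.2, -0.5]
finger_gap: 0.0929
grasp_force: 0.0
```

Run:
```python
from h import *
go(.495,-.17,.15,13.9)
im,d=get_image("wrist"); P=cloud("wrist",d); np.savez("w2.npz",im=im,d=d,P=P); cv2.imwrite("pics/w2.png",im[:,:,::-1])
for t in("dock","lever_left_pad","lever_left","lever_right"):
    for r in regions_of("wrist",t):
        q=P[r["mask"]&(d>0)]; print(t,round(r["confidence"],2),r["box"],np.median(q,0).round(3))
```

```text
t 3.0 pos [ 0.4923 -0.1729  0.1472] F [ 0.1  0.2 -0.5] move [ 0.044  0.067 -0.057] turn [-0.032 -0.004 -0.062]
dock 0.86 [293.9, 16.7, 175.8, 325.4] [ 0.533 -0.137  0.048]
lever_left_pad 0.74 [309.8, 13.9, 29.7, 124.5] [ 0.471 -0.051  0.076]
lever_left 0.91 [304.7, 16.0, 34.4, 123.2] [ 0.471 -0.053  0.075]
lever_left 0.55 [291.0, 15.8, 179.0, 328.1] [ 0.533 -0.137  0.048]
lever_right 0.8 [309.9, 254.9, 25.9, 87.6] [ 0.52  -0.281  0.075]
```

View pics/w2.png

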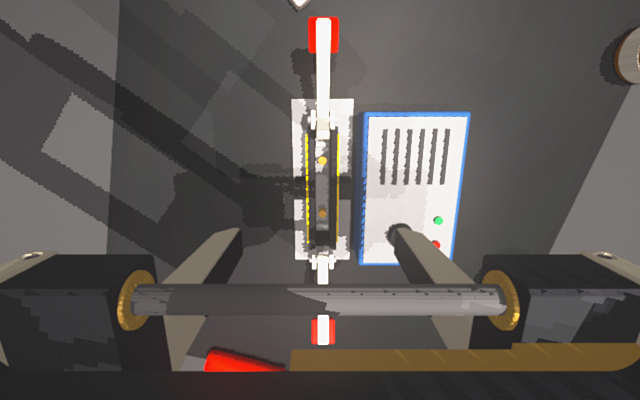

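The picture shows the open slot at columns 309-337, rows ~133-252, with pins at (322,160) and (322,213). The left lever's pad is at (323,35) and the right lever's at (323,330). Now I'll compute the dock pose.

Run:
```python
from h import *
z=np.load("w2.npz"); P=z["P"]; im=z["im"].astype(int); d=z["d"]
X,Y,Z=P[...,0],P[...,1],P[...,2]
h=(np.hypot(X-.576,Y+.15)<.11)&(Z>.043)&(Z<.053)&(np.indices(d.shape)[1]>352)
r=cv2.minAreaRect(P[h][:,:2].astype(np.float32)*1000); print("housing",r,h.sum(),np.median(P[h][:,2]))
yaw=np.radians(13.9)
c=np.array([.4954,-.1704]); e=np.array([[np.cos(yaw),np.sin(yaw)],[-np.sin(yaw),np.cos(yaw)]])
L=(P[...,:2]-c)@e.T*1000; lx,ly,lz=L[...,0],L[...,1],Z*1000
# z profile across x at several y
u=np.arange(295,352,1)
for v in (150,175,195,230): print(v,[(round(float(lx[v,k]),1),round(float(lz[v,k]))) for k in u[::2]], ly[v,322].round(1))
print([ (v,round(float(ly[v,322]),1),round(float(lz[v,322]))) for v in range(100,262,4)])
yel=(im[...,0]>130)&(im[...,1]>110)&(im[...,2]<90)&(abs(lx)<20)&(abs(ly)<60)
q=np.c_[lx[yel],ly[yel],lz[yel]]
for s in(-1,1):
    k=q[q[:,0]*s>0]; print("yel",s,len(k),np.percentile(k,[2,50,98],0).round(1).tolist(), np.polyfit(k[:,1],k[:,0],1))
for s in (1,-1):
    m=(abs(lx+2)<16)&(ly*s>75)&(lz>50); k=np.c_[lx[m],ly[m],lz[m]]; 
    red=m&(im[...,0]>150)&(im[...,1]<80); w=m&(im.min(-1)>150)
    kr=np.c_[lx,ly,lz][:0]; a=np.c_[lx[red],ly[red],lz[red]]; b=np.c_[lx[w],ly[w],lz[w]]
    print("lever",s,"red",a.min(0).round(1),a.max(0).round(1),"white",len(b),np.polyfit(b[:,1],b[:,2],1) if len(b)>5 else "")
```

```text
housing ((575.791015625, -145.08753967285156), (94.62775421142578, 148.8009490966797), 13.618480682373047) 13848 0.04808299101172292
150 [(-25.9, 6), (-23.7, 7), (-21.7, 5), (-19.5, 7), (-17.5, 6), (-15.4, 7), (-12.1, 37), (-10.2, 37), (-8.4, 36), (-6.5, 36), (-5.0, 8), (-2.9, 7), (-0.9, 7), (1.2, 6), (3.3, 5), (5.4, 6), (7.5, 6), (8.9, 24), (10.4, 36), (12.2, 36), (14.1, 36), (16.2, 33), (19.8, 7), (22.0, 6), (23.9, 8), (26.3, 5), (28.2, 7), (30.2, 7), (32.3, 7)] 42.1
175 [(-26.6, 6), (-24.4, 7), (-22.3, 7), (-20.2, 6), (-18.1, 6), (-16.0, 5), (-12.7, 33), (-10.7, 36), (-8.8, 36), (-6.8, 36), (-5.3, 5), (-1.2, 314), (-1.1, 6), (1.1, 6), (3.2, 7), (5.3, 6), (7.5, 5), (8.8, 28), (10.4, 38), (12.4, 36), (14.2, 37), (16.4, 32), (20.1, 8), (22.3, 7), (24.4, 7), (26.6, 6), (28.8, 5), (30.8, 6), (33.4, 2)] 15.8
195 [(-25.4, 28), (-23.3, 29), (-21.4, 28), (-19.2, 30), (-17.3, 29), (-15.3, 28), (-13.1, 33), (-11.0, 35), (-9.0, 37), (-7.1, 36), (-5.6, 7), (-3.4, 5), (-1.3, 7), (0.9, 8), (3.1, 6), (5.2, 7), (7.4, 7), (8.7, 32), (10.5, 36), (12.4, 37), (14.3, 37), (16.6, 32), (18.8, 29), (20.9,
[... 794 characters left out ...]
(192, -2.7, 7), (196, -7.4, 6), (200, -11.3, 8), (204, -16.1, 7), (208, -18.8, 13), (212, -20.9, 21), (216, -25.3, 21), (220, -35.1, 6), (224, -35.9, 16), (228, -40.7, 16), (232, -46.1, 14), (236, -46.1, 25), (240, -45.6, 37), (244, -50.2, 36), (248, -68.4, 7), (252, -73.6, 6), (256, -47.4, 69), (260, -50.7, 70)]
yel -1 254 [[-14.2, -46.6, 20.3], [-13.0, 5.9, 33.2], [-0.4, 57.5, 37.3]] [-6.71063832e-03 -1.24549772e+01]
yel 1 232 [[0.7, -42.6, 7.1], [16.4, 10.7, 32.0], [18.0, 57.9, 35.5]] [ 0.0350293  13.45856471]
lever 1 red [ -8.5 121.4  73.4] [ 13.3 145.3  85.8] white 1335 [0.55329917 8.64852617]
lever -1 red [ -10.  -129.4   71.8] [  11.2 -110.8   83.2] white 392 [-0.53622414 15.27331286]
```

```bash
python3 -c "
from h import *
go(.489,.2057,.2,-21.2)"
```

```text
t 3.25 pos [ 0.4948 -0.168   0.1504] F [-0.3  0.6  0.9] move [ 7.293  1.644 -0.993] turn [1.100e-02 1.000e-03 5.798e+00]
```

The arm was still settling during that picture: it moved about 5 mm between the readings. I'll re-measure now that it is still, reading the calibration first.

```bash
cat >> h.py <<'E'
def snap(n):
    c=get_calibration("wrist"); im,d=get_image("wrist"); P=cloud("wrist",d,c); np.savez(n+".npz",im=im,d=d,P=P); return im.astype(int),d,P
E
cat > dockm.py <<'E'
from h import *
go(.489,.2057,.2,-21.2)
im,d,P=snap("w3"); go(.489,.2057,.2,-21.2)
X,Y,Z=P[...,0],P[...,1],P[...,2]
h=(np.hypot(X-.576,Y+.15)<.11)&(Z>.043)&(Z<.053)&(np.indices(d.shape)[1]>352)
r=cv2.minAreaRect(P[h][:,:2].astype(np.float32)*1000); print("housing",r,np.median(P[h][:,2]))
yaw=np.radians(13.6); c=np.array([.4954,-.1704]); e=np.array([[np.cos(yaw),np.sin(yaw)],[-np.sin(yaw),np.cos(yaw)]])
L=(P[...,:2]-c)@e.T*1000; lx,ly,lz=L[...,0],L[...,1],Z*1000
E=[]
for v in range(150,236,3):
    rim=[k for k in range(295,352) if 33.5<lz[v,k]<40]
    a=[k for k in rim if k<323]; b=[k for k in rim if k>323]
    if a and b: E.append((ly[v,max(a)],lx[v,max(a)]+.5,lx[v,min(b)]-.5))
E=np.array(E); print("inner edges",np.median(E,0),np.polyfit(E[:,0],E[:,1],1),np.polyfit(E[:,0],E[:,2],1))
print([(v,round(float(ly[v,322]),1),round(float(lz[v,322]))) for v in list(range(130,150,2))+list(range(232,250,2))])
E
python3 dockm.py
```

```text
t 3.25 pos [ 0.4948 -0.168   0.1504] F [-0.3  0.6  0.9] move [ 7.293  1.644 -0.993] turn [1.100e-02 1.000e-03 5.798e+00]
t 3.3 pos [ 0.4948 -0.168   0.1505] F [ 1.3 -0.3 -0.5] move [ 7.291  1.646 -0.993] turn [1.200e-02 2.000e-03 5.801e+00]
housing ((575.0072631835938, -147.36166381835938), (94.60807800292969, 148.8864288330078), 13.763532638549805) 0.04684692378785965
inner edges [ 6.00787105 -7.03169319  6.9498159 ] [-2.47947688e-03 -7.08391978e+00] [-3.86968559e-03  7.00308578e+00]
[(130, 66.5, 61), (132, 65.0, 63), (134, 63.5, 65), (136, 62.0, 68), (138, 60.4, 69), (140, 58.8, 69), (142, 57.0, 66), (144, 50.0, 6), (146, 48.8, 15), (148, 46.6, 13), (232, -48.5, 5), (234, -48.1, 12), (236, -48.5, 17), (238, -48.1, 23), (240, -48.6, 27), (242, -48.0, 34), (244, -49.5, 36), (246, -51.8, 35), (248, -67.7, 6)]
```

Dock: slot centre (0.4946, -0.1673), yaw 13.75°. Moving back to the rest.

step_arm:
  series:
    - [0.91,0.2,-0.2,0,0,0.72,93]
    - [1.82,0.41,-0.4,0,0,1.45,93]
    - [2.73,0.62,-0.6,0,0,2.17,93]
    - [3.65,0.82,-0.8,0,0,2.9,93]
    - [4.56,1.03,-0.99,0,0,3.62,93]

```text
time: 3.8
position: [0.4908, 0.0675, 0.2006]
tcp_rot: [0.757, 0.654, 0.001, 0.001]
force: [0.8, -0.3, -0.4]
finger_gap: 0.0927
grasp_force: 0.0
```

```bash
python3 -c "
from h import *
go(.489,.203,.2,-21.2)"
```

```text
t 3.8 pos [0.4908 0.0675 0.2006] F [ 0.8 -0.3 -0.4] move [ 2.677 -0.427  0.012] turn [ 0.018 -0.007  2.147]
```

step_arm:
  series:
    - [0.9,-0.14,0,0,0,0.7,93]
    - [1.8,-0.28,0,0,0,1.4,93]
    - [2.55,-0.42,0,0,0,2.1,93]
    - [2.55,-0.42,0,0,0,2.1,93]
    - [2.55,-0.42,0,0,0,2.1,93]

```text
time: 4.3
position: [0.488, 0.1951, 0.1996]
tcp_rot: [0.822, 0.57, 0.0, 0.0]
force: [-0.1, -0.4, -0.2]
finger_gap: 0.093
grasp_force: 0.0
```

Run:
```python
from h import *
im,d=get_image("top"); import time
im,d,P=snap("w4"); X,Y,Z=P[...,0],P[...,1],P[...,2]
n=(np.hypot(X-.489,Y-.2)<.09)
for nm,s in(("rib",n&(Z>.086)&(Z<.1)),("mod",n&(Z>.06)&(Z<.1)),("rest",n&(Z>.028)&(Z<.038))):
    q=P[s]; print(nm,len(q),cv2.minAreaRect(q[:,:2].astype(np.float32)*1000),q[:,2].mean())
q=P[n&(Z>.086)&(Z<.1)]; b=cv2.minAreaRect(q[:,:2].astype(np.float32)*1000)
go(b[0][0]/1e3,b[0][1]/1e3,.066,b[2]-90)
```

```text
rib 575 ((489.017333984375, 204.91697692871094), (44.28181838989258, 11.52725601196289), 68.8907699584961) 0.09322421671264111
mod 897 ((489.34625244140625, 205.10702514648438), (69.94927215576172, 13.655556678771973), 69.3420181274414) 0.08585435341094744
rest 2771 ((487.6310119628906, 203.46621704101562), (122.48471069335938, 45.8320426940918), 68.06204223632812) 0.033259350456450266
t 4.4 pos [0.4885 0.1933 0.1994] F [-0.1 -0.9  0.7] move [ 0.222 -0.074  2.669] turn [0.005 0.001 0.058]
```

step_arm:
  series:
    - [0.22,-0.075,0.5,0,0,0.06,70]
    - [0.22,-0.075,1.2,0,0,0.06,60]
    - [0.22,-0.075,2.0,0,0,0.06,50]
    - [0.22,-0.075,2.67,0,0,0.06,45]
    - [0.22,-0.075,2.67,0,0,0.06,45]

```text
time: 4.9
position: [0.485, 0.2025, 0.0604]
tcp_rot: [0.826, 0.564, -0.005, -0.001]
force: [-0.7, 0.2, -0.4]
finger_gap: 0.0575
grasp_force: 0.0
```

step_arm:
  series:
    - [0,0,0,0,0,0,0]
    - [0,0,0,0,0,0,0]
    - [0,0,0,0,0,0,0]
    - [0,0,0,0,0,0,0]
    - [0,0,0,0,0,0,0]
  newtons: 20

```text
time: 5.4
position: [0.4897, 0.2054, 0.0667]
tcp_rot: [0.825, 0.565, 0.001, 0.0]
force: [0.2, 0.7, 0.4]
finger_gap: 0.0176
grasp_force: 0.0
```

```bash
python3 -c "
from h import *
go(.489,.2049,.066,-21.1);o=observe();print(o['finger_gap'],o['grasp_force'],o['torque'])"
```

```text
t 5.4 pos [0.4897 0.2054 0.0667] F [0.2 0.7 0.4] move [-0.014 -0.01   0.015] turn [ 0.014 -0.011 -0.017]
0.017571113567732728 0.0 [-0.07051053  0.05882982 -0.00912182]
```

step_arm:
  series:
    - [0,0,0,0,0,0,0]
    - [0,0,0,0,0,0,0]
    - [0,0,0,0,0,0,0]
    - [0,0,0,0,0,0,0]
  newtons: 25

```text
time: 5.8
position: [0.4895, 0.2053, 0.0663]
tcp_rot: [0.825, 0.565, 0.0, 0.0]
force: [-0.8, -0.8, 5.5]
finger_gap: 0.012
grasp_force: 24.9
```

step_arm:
  series:
    - [0,0,-0.2,0,0,0,0]
    - [0,0,-0.5,0,0,0,0]
    - [0,0,-1.0,0,0,0,0]
    - [0,0,-1.7,0,0,0,0]
    - [0,0,-2.2,0,0,0,0]

```text
time: 6.3
position: [0.4894, 0.2053, 0.1788]
tcp_rot: [0.825, 0.565, 0.001, 0.0]
force: [1.0, 0.8, -2.4]
finger_gap: 0.012
grasp_force: 24.9
```

```bash
python3 -c "
from h import *
o=observe();print(o['finger_gap'],o['grasp_force'],o['torque']);go(.4946,-.1673,.175,13.75)"
```

```text
0.012033045327472678 24.934822730720043 [-0.04209493 -0.0020055  -0.05947979]
t 6.3 pos [0.4894 0.2053 0.1788] F [ 1.   0.8 -2.4] move [-6.91   2.793  0.071] turn [ 0.017 -0.007 -5.826]
```

step_arm:
  series:
    - [-0.5,0.2,0,0,0,-0.4,0]
    - [-1.3,0.52,0,0,0,-1.1,0]
    - [-2.1,0.85,0,0,0,-1.8,0]
    - [-2.9,1.18,0,0,0,-2.5,0]
    - [-3.7,1.5,0,0,0,-3.2,0]

```text
time: 6.8
position: [0.4918, 0.004, 0.1768]
tcp_rot: [0.718, 0.696, 0.0, 0.0]
force: [1.2, 0.5, -2.1]
finger_gap: 0.0119
grasp_force: 25.0
```

```bash
python3 -c "
from h import *
go(.4946,-.1673,.165,13.75)"
```

```text
t 6.8 pos [0.4918 0.004  0.1768] F [ 1.2  0.5 -2.1] move [-3.423  0.164  0.236] turn [ 1.000e-02  2.000e-03 -2.594e+00]
```

step_arm:
  series:
    - [-0.8,0.04,0.05,0,0,-0.65,0]
    - [-1.6,0.08,0.1,0,0,-1.3,0]
    - [-2.4,0.12,0.15,0,0,-1.95,0]
    - [-3.0,0.15,0.2,0,0,-2.59,0]
    - [-3.3,0.16,0.23,0,0,-2.59,0]

```text
time: 7.3
position: [0.4939, -0.1621, 0.1649]
tcp_rot: [0.619, 0.785, -0.0, 0.0]
force: [-0.6, 0.3, -1.5]
finger_gap: 0.0115
grasp_force: 25.0
```

step_arm:
  series:
    - [0,0,0,0,0,0,0]
    - [0,0,0,0,0,0,0]
    - [0,0,0,0,0,0,0]

```text
time: 7.6
position: [0.4944, -0.1584, 0.1644]
tcp_rot: [0.619, 0.786, 0.0, -0.0]
force: [0.2, 0.2, -1.1]
finger_gap: 0.0117
grasp_force: 25.0
```

Run:
```python
from h import *
im,d,P=snap("w5"); cv2.imwrite("pics/w5.png",im.astype(np.uint8)[:,:,::-1]); o=observe(); go(.4946,-.1673,.1,13.75)
T=R.from_quat(o["tcp_rot"]).as_matrix(); q=(P-o["position"])@T*1000
# held module in tool frame
s=(abs(q[...,1])<25)&(abs(q[...,0])<65)&(q[...,2]>-40)&(q[...,2]<60)&(np.hypot(P[...,0]-.495,P[...,1]+.17)<.09)
yel=s&(im[...,0]>150)&(im[...,1]>140)&(im[...,2]<100)
k=q[s]; print(k.min(0),k.max(0)); k=q[yel]; print(len(k),k.min(0) if len(k) else"",k.max(0) if len(k) else"",np.median(k,0))
```

```text
t 7.65 pos [ 0.4944 -0.1584  0.1644] F [ 1.1 -0.7 -1.9] move [-0.175 -0.038  1.288] turn [ 0.003 -0.002 -0.028]
[-10.27801199 -21.47280689 -39.96309672] [49.51854712 21.35131978 51.80244861]
418 [34.77415327 -5.65795262 23.97209972] [49.44705631  6.2869618  28.47009318] [42.40684884  0.34616061 25.65700316]
```

View pics/w5.png

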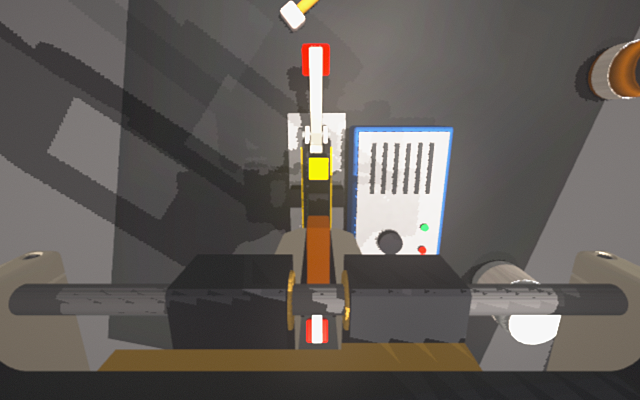

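The picture shows the held module with its yellow ear at (318,168) lined up over the slot. In the tool frame the ear ends at x = 49.5 mm, so the module is centred. I'll align it, then descend to just above the mouth.

step_arm:
  series:
    - [-0.17,-0.044,0.3,0,0,-0.028,0]
    - [-0.17,-0.044,0.7,0,0,-0.028,0]
    - [-0.17,-0.044,1.05,0,0,-0.028,0]
    - [-0.17,-0.044,1.28,0,0,-0.028,0]
    - [-0.17,-0.044,1.32,0,0,-0.028,0]

```text
time: 8.15
position: [0.4926, -0.1677, 0.0956]
tcp_rot: [0.618, 0.787, -0.0, -0.002]
force: [-0.6, 0.2, -1.7]
finger_gap: 0.0118
grasp_force: 25.0
```

step_arm:
  series:
    - [0,0,0,0,0,0,0]
    - [0,0,0,0,0,0,0]
    - [0,0,0,0,0,0,0]

```text
time: 8.45
position: [0.4948, -0.1688, 0.0992]
tcp_rot: [0.618, 0.786, 0.0, 0.001]
force: [0.1, -0.9, -2.3]
finger_gap: 0.0116
grasp_force: 25.0
```

```bash
python3 -c "
from h import *
go(.4945,-.1669,.08,13.75)"
```

```text
t 8.45 pos [ 0.4948 -0.1688  0.0992] F [ 0.1 -0.9 -2.3] move [0.038 0.003 0.384] turn [ 0.014  0.011 -0.008]
```

step_arm:
  series:
    - [0.038,0.003,0.05,0,0,0,0]
    - [0.038,0.003,0.1,0,0,0,0]
    - [0.038,0.003,0.14,0,0,0,0]
    - [0.038,0.003,0.18,0,0,0,0]
    - [0.038,0.003,0.2,0,0,0,0]

```text
time: 8.95
position: [0.4936, -0.1665, 0.0878]
tcp_rot: [0.618, 0.786, -0.0, -0.0]
force: [-0.3, 0.0, -1.9]
finger_gap: 0.012
grasp_force: 25.0
```

```bash
python3 -c "
from h import *
go(.4945,-.1669,.0745,13.75)"
```

```text
t 8.95 pos [ 0.4936 -0.1665  0.0878] F [-0.3  0.  -1.9] move [-0.013  0.016  0.265] turn [-0.003 -0.003 -0.009]
```

step_arm:
  series:
    - [0,0.01,0.05,0,0,0,0]
    - [0,0.01,0.09,0,0,0,0]
    - [0,0.01,0.13,0,0,0,0]
    - [0,0.01,0.16,0,0,0,0]
    - [0,0.01,0.18,0,0,0,0]

```text
time: 9.45
position: [0.4942, -0.1664, 0.079]
tcp_rot: [0.618, 0.786, -0.0, -0.0]
force: [-0.1, 0.4, -2.0]
finger_gap: 0.0116
grasp_force: 25.0
```

```bash
python3 -c "
from h import *
go(.4945,-.1669,.0745,13.75)"
```

```text
t 9.45 pos [ 0.4942 -0.1664  0.079 ] F [-0.1  0.4 -2. ] move [-0.011  0.004  0.089] turn [-0.001 -0.001 -0.009]
```

step_arm:
  series:
    - [0,0,0.03,0,0,0,0]
    - [0,0,0.06,0,0,0,0]
    - [0,0,0.08,0,0,0,0]
    - [0,0,0.09,0,0,0,0]
    - [0,0,0.09,0,0,0,0]

```text
time: 9.95
position: [0.4942, -0.1664, 0.0745]
tcp_rot: [0.618, 0.786, -0.0, -0.0]
force: [0.6, -1.0, -2.1]
finger_gap: 0.0117
grasp_force: 25.0
```

```bash
python3 -c "
from h import *
go(.4945,-.1669,.0745,13.75)"
```

```text
t 9.95 pos [ 0.4942 -0.1664  0.0745] F [ 0.6 -1.  -2.1] move [-0.011  0.004  0.001] turn [-0.001 -0.001 -0.009]
```

step_arm:
  series:
    - [0,0,0.02,0,0,0,0]
    - [0,0,0.03,0,0,0,0]
    - [0,0,0.03,0,0,0,0]

```text
time: 10.25
position: [0.4944, -0.1665, 0.0734]
tcp_rot: [0.618, 0.786, 0.0, 0.0]
force: [-0.6, -0.2, 1.0]
finger_gap: 0.0118
grasp_force: 25.0
```

```bash
python3 -c "
from h import *
go(.4945,-.1669,.0745,13.75)"
```

```text
t 10.25 pos [ 0.4944 -0.1665  0.0734] F [-0.6 -0.2  1. ] move [-0.009  0.001 -0.022] turn [ 0.003  0.002 -0.009]
```

The pins are felt: Fz rose by about 3 N, with the underside near 20 mm. Releasing and going up.

step_arm:
  series:
    - [0,0,0,0,0,0,14]
    - [0,0,0,0,0,0,20]
    - [0,0,0,0,0,0,30]
    - [0,0,0,0,0,0,40]
    - [0,0,0,0,0,0,40]

```text
time: 10.75
position: [0.4942, -0.1664, 0.0731]
tcp_rot: [0.618, 0.786, 0.0, 0.0]
force: [-0.3, -0.0, 0.3]
finger_gap: 0.0381
grasp_force: 0.0
```

step_arm:
  series:
    - [0,0,-0.5,0,0,0,40]
    - [0,0,-1.2,0,0,0,40]
    - [0,0,-2.0,0,0,0,40]
    - [0,0,-2.4,0,0,0,40]
    - [0,0,-2.4,0,0,0,40]

```text
time: 11.25
position: [0.4965, -0.1674, 0.1974]
tcp_rot: [0.618, 0.786, 0.001, 0.003]
force: [0.2, -0.3, 0.7]
finger_gap: 0.0401
grasp_force: 0.0
```

step_arm:
  series:
    - [0,0,0,0,0,0,0]
    - [0,0,0,0,0,0,0]

```text
time: 11.45
position: [0.4933, -0.166, 0.1912]
tcp_rot: [0.618, 0.786, -0.0, -0.001]
force: [-0.3, -0.7, -0.1]
finger_gap: 0.0289
grasp_force: 0.0
```

```bash
cat > lev.py <<'E'
from h import *
D=np.array([.4944,-.1673]); a=np.radians(13.75); ex=np.array([np.cos(a),np.sin(a),0]); ey=np.array([-np.sin(a),np.cos(a),0]); ez=np.array([0,0,1.])
def loc(P): q=P-np.r_[D,0]; return np.stack([q@ex,q@ey,q@ez],-1)*1000
def plan(s,th,gap,al,tilt=None):
    """tool target to have finger face 'gap' mm off pad at lever angle th; TCP at al mm from hinge along the handle; s=+1 left,-1 right"""
    tilt=th if tilt is None else tilt
    out=s*ey; h=out*np.sin(th)+ez*np.cos(th); n=out*np.cos(th)-ez*np.sin(th)
    p=np.r_[D,0]+out*.068+ez*.044+h*al/1e3+n*(9+7.5+gap)/1e3
    tz=-(out*np.sin(tilt)+ez*np.cos(tilt)); G=R.from_matrix(np.c_[np.cross(ex,tz),ex,tz])
    o=observe(); A=R.from_quat(o["tcp_rot"]); v=A.inv().apply(p-o["position"])/.05
    print("t",round(o["time"],2),"pos",loc(o["position"]).round(1),"F",(np.array([ex,ey,ez])@o["force"]).round(1),"goal",loc(p).round(1),"| move",v.round(3),"turn",((A.inv()*G).as_rotvec(degrees=True)/6).round(3))
def angles(P,im):
    l=loc(P); lx,ly,lz=l[...,0],l[...,1],l[...,2]
    for s in(1,-1):
        m=(abs(lx)<16)&(ly*s>40)&(lz>50)&(im.min(-1)>150); b=l[m]
        r=(abs(lx)<18)&(ly*s>40)&(lz>50)&(im[...,0]>150)&(im[...,1]<80); c=l[r]
        print("lever",s,len(b),"angle",(np.pi/2-np.arctan(s*np.polyfit(b[:,1],b[:,2],1)[0])).round(3) if len(b)>9 else "","red",len(c),c.min(0).round(0) if len(c) else"",c.max(0).round(0) if len(c) else"")
E
python3 - <<'E'
from lev import *
im,d,P=snap("w6"); angles(P,im); cv2.imwrite("pics/w6.png",im.astype(np.uint8)[:,:,::-1]); l=loc(P); i=im
k=l[(abs(l[...,0])<15)&(abs(l[...,1])<60)&(l[...,2]>88)&(l[...,2]<110)]; print("rib",k.min(0),k.max(0),np.median(k,0))
plan(1,1.065,15,58)
E
```

```text
lever 1 1123 angle 1.877 red 347 [-10.  76.  73.] [ 11. 139. 357.]
lever -1 390 angle 1.349 red 18 [ -11. -136.   80.] [  10. -132.   82.]
rib [ -5.28847498 -21.35054108  88.01113161] [  5.89342455  22.81990555 103.10181794] [  0.30417545   2.41406211 101.21298143]
t 11.5 pos [ -0.9   1.6 191. ] F [-0.7 -0.2 -0.4] goal [ -0.  134.   44.5] | move [2.642 0.023 2.935] turn [-2.7000e-02 -1.0189e+01  5.0000e-03]
```

View pics/w6.png

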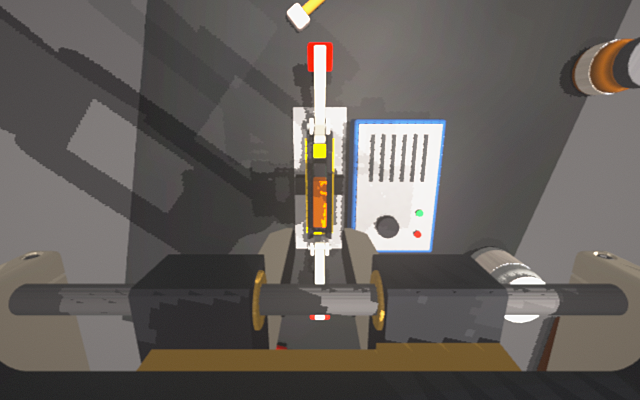

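The picture shows the module seated in the slot on its pins: rib at (320,200), ear at (320,150), rib top at 102 mm. Both levers are still open, pads at (320,57) and (320,317). Next is the outside-below approach to the left lever.

```bash
python3 -c "
from lev import *
plan(1,1.065,15,148)
z=np.load('top0.npz');P=z['P']
for r in regions_of('top','tuner_peg')[:2]: pass
im,d=get_image('top');P=cloud('top',d)
for t in('tuner_peg','driver'):
    for r in regions_of('top',t)[:1]:
        q=loc(P[r['mask']&(d>0)]); print(t,r['box'],q.min(0).round(),q.max(0).round())
"
```

```text
t 11.5 pos [ -0.9   1.6 191. ] F [-0.7 -0.2 -0.4] goal [ -0.  212.7  88.2] | move [4.218 0.019 2.066] turn [-2.7000e-02 -1.0189e+01  5.0000e-03]
tuner_peg [295.0, 239.9, 10.2, 9.4] [-30. 164.   3.] [  9. 202.  21.]
driver [416.1, 219.5, 8.5, 30.0] [-141. -266.   -5.] [ -43. -219.   35.]
```

step_arm:
  series:
    - [0.5,0,0,0,-1.0,0,0]
    - [1.2,0,0,0,-2.2,0,0]
    - [2.0,0,0.1,0,-3.5,0,0]
    - [2.7,0,0.2,0,-4.8,0,0]
    - [3.4,0,0.4,0,-6.0,0,0]

```text
time: 12.2
position: [0.4561, -0.0071, 0.176]
tcp_rot: [0.591, 0.751, -0.182, 0.232]
force: [0.1, -0.2, 0.0]
finger_gap: 0.0006
grasp_force: 0.0
```

```bash
python3 -c "
from lev import *
plan(1,1.065,15,148);print(observe()['q'].round(2))"
```

```text
t 12.2 pos [  0.9 164.7 176. ] F [ 0.  -0.2  0. ] goal [ -0.  212.7  88.2] | move [ 1.783 -0.022  0.91 ] turn [-0.012 -4.453 -0.024]
[ 0.34 -0.2   2.01 -0.6   1.43  0.22]
```

step_arm:
  series:
    - [0.35,0,0.18,0,-0.9,0,0]
    - [0.7,0,0.36,0,-1.8,0,0]
    - [1.05,0,0.54,0,-2.7,0,0]
    - [1.4,0,0.72,0,-3.6,0,0]
    - [1.75,-0.02,0.9,0,-4.45,0,0]

```text
time: 12.7
position: [0.4429, 0.0382, 0.0873]
tcp_rot: [0.532, 0.678, -0.315, 0.397]
force: [1.0, 0.6, -0.2]
finger_gap: 0.0006
grasp_force: 0.0
```

step_arm:
  series:
    - [0,0,0,0,0,0,0]
    - [0,0,0,0,0,0,0]
    - [0,0,0,0,0,0,0]

```text
time: 13.0
position: [0.4441, 0.0376, 0.0897]
tcp_rot: [0.534, 0.679, -0.313, 0.395]
force: [0.4, 0.1, 0.7]
finger_gap: 0.0006
grasp_force: 0.0
```

```bash
python3 -c "
from lev import *
plan(1,1.065,12,58);print(observe()['q'].round(2))"
```

```text
t 13.0 pos [-2.00e-01  2.11e+02  8.97e+01] F [0.5 0.  0.7] goal [  0.  132.5  47.2] | move [-0.031  0.012  1.784] turn [-0.043 -0.077  0.001]
[ 0.67  0.32  1.92 -0.91  1.55  0.78]
```

Sliding in under the pad along the finger direction.

step_arm:
  series:
    - [-0.01,0,0.35,0,-0.04,0,0]
    - [-0.02,0.01,0.8,0,-0.08,0,0]
    - [-0.03,0.01,1.3,0,-0.08,0,0]
    - [-0.03,0.01,1.65,0,-0.08,0,0]
    - [-0.03,0.01,1.78,0,-0.08,0,0]

```text
time: 13.5
position: [0.4616, -0.0412, 0.0464]
tcp_rot: [0.533, 0.676, -0.316, 0.398]
force: [-0.2, 0.2, 1.0]
finger_gap: 0.0007
grasp_force: 0.0
```

step_arm:
  series:
    - [0,0,0,0,0,0,0]
    - [0,0,0,0,0,0,0]

```text
time: 13.7
position: [0.462, -0.0388, 0.0467]
tcp_rot: [0.532, 0.677, -0.316, 0.399]
force: [0.4, 0.5, -0.7]
finger_gap: 0.0007
grasp_force: 0.0
```

Run:
```python
from lev import *
plan(1,1.065,0,58)
im,d=get_image("scene"); cv2.imwrite("pics/s2.png",cv2.resize(im[110:250,220:400],(720,560),interpolation=3)[:,:,::-1])
```

```text
t 13.7 pos [ -0.9 132.5  46.7] F [ 0.5  0.4 -0.7] goal [ -0.  126.7  57.7] | move [-0.248  0.018 -0.005] turn [-0.052  0.021  0.009]
```

View pics/s2.png

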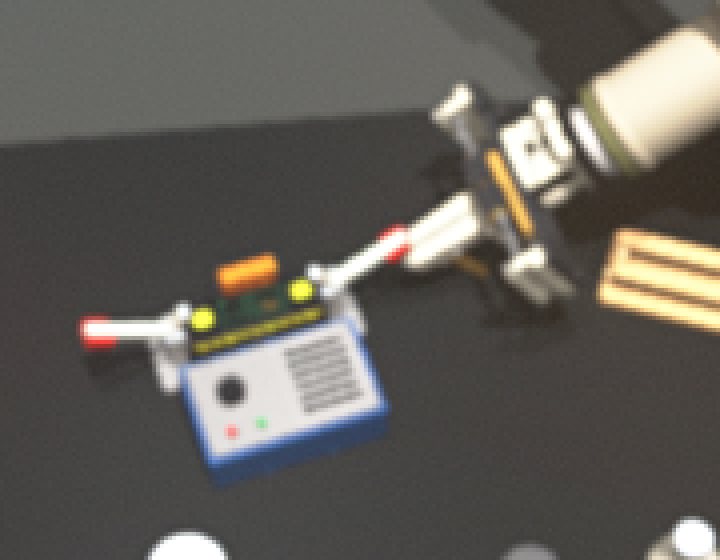

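The finger lies under the left pad, seen at (395,243) in the crop. Moving up to feel contact.

step_arm:
  series:
    - [-0.08,0.01,0,0,0,0,0]
    - [-0.15,0.02,0,0,0,0,0]
    - [-0.22,0.02,0,0,0,0,0]
    - [-0.25,0.02,0,0,0,0,0]
    - [-0.25,0.02,0,0,0,0,0]

```text
time: 14.25
position: [0.464, -0.0443, 0.0568]
tcp_rot: [0.531, 0.677, -0.317, 0.398]
force: [0.2, -0.6, -0.9]
finger_gap: 0.0005
grasp_force: 0.0
```

```bash
cat >> lev.py <<'E'
def arc(s,th0,dths):
    "rigid turn about the hinge by each dth (inward +) from the pose now; rows in units"
    o=observe(); A=R.from_quat(o["tcp_rot"]); T=A.as_matrix(); piv=np.r_[D,0]+s*ey*.068+ez*.044
    # tool height over pad plane
    v=o["position"]-piv; out=s*ey; n=out*np.cos(th0)-ez*np.sin(th0); h=out*np.sin(th0)+ez*np.cos(th0)
    F=o["force"]
    tq=np.cross(o["position"]-.01*T[:,2]-piv,F)@(s*ex)  # moment of the lever reaction
    print("t",round(o["time"],2),"loc",loc(o["position"]).round(1),"F xyz loc",(np.array([ex,ey,ez])@F).round(1),"|F|",np.linalg.norm(F).round(1),"along n",round(F@n,1),"face n",(v@n*1000-7.5).round(1),"h",(v@h*1000).round(1),"tool tilt",np.arccos(-T[2,2]).round(3),"M",tq.round(2))
    for dt in dths:
        Q=R.from_rotvec(s*ex*dt); p=piv+Q.apply(v); G=Q*A
        print(" ",dt,(A.inv().apply(p-o["position"])/.05).round(3),((A.inv()*G).as_rotvec(degrees=True)/6).round(3))
E
python3 -c "
from lev import *
arc(1,1.065,[.08,.16,.24,.32,.4])"
```

```text
t 14.25 loc [ -0.3 126.7  56.8] F xyz loc [ 0.  -0.6 -0.9] |F| 1.1 along n 0.5 face n 9.7 h 57.5 tool tilt 1.068 M -0.05
  0.08 [-0.093 -0.    -0.024] [-0.002  0.764 -0.004]
  0.16 [-0.188 -0.001 -0.04 ] [-0.005  1.528 -0.008]
  0.24 [-0.284 -0.001 -0.048] [-0.007  2.292 -0.012]
  0.32 [-0.38  -0.001 -0.049] [-0.009  3.056 -0.016]
  0.4 [-0.475 -0.002 -0.042] [-0.012  3.82  -0.021]
```

step_arm:
  series:
    - [-0.1,0,-0.024,0,0.76,0,0]
    - [-0.2,0,-0.04,0,1.53,0,0]
    - [-0.3,0,-0.048,0,2.29,0,0]
    - [-0.4,0,-0.049,0,3.06,0,0]
    - [-0.5,0,-0.042,0,3.82,0,0]

```text
time: 14.75
position: [0.4657, -0.0539, 0.0791]
tcp_rot: [0.584, 0.744, -0.204, 0.254]
force: [-1.0, -0.1, -4.8]
finger_gap: 0.0006
grasp_force: 1.7
```

```bash
python3 -c "
from lev import *
arc(1,.665,[.06,.12,.18,.24,.3])"
```

```text
t 14.75 loc [ -0.9 117.   79.1] F xyz loc [-1.   0.2 -4.8] |F| 4.9 along n 3.1 face n 9.4 h 57.9 tool tilt 0.664 M -0.27
  0.06 [-0.07  -0.    -0.018] [-0.001  0.573 -0.004]
  0.12 [-0.141 -0.    -0.032] [-0.002  1.146 -0.008]
  0.18 [-0.213 -0.001 -0.042] [-0.003  1.719 -0.011]
  0.24 [-0.285 -0.001 -0.047] [-0.004  2.292 -0.015]
  0.3 [-0.357 -0.001 -0.048] [-0.005  2.865 -0.019]
```

Contact made; the moment of about 0.27 N m matches the hinge friction. Continuing along the arc.

step_arm:
  series:
    - [-0.07,0,-0.018,0,0.57,0,0]
    - [-0.14,0,-0.032,0,1.15,0,0]
    - [-0.21,0,-0.042,0,1.72,0,0]
    - [-0.28,0,-0.047,0,2.29,0,0]
    - [-0.28,0,-0.047,0,2.29,0,0]

```text
time: 15.25
position: [0.469, -0.0643, 0.0909]
tcp_rot: [0.605, 0.767, -0.133, 0.165]
force: [0.1, 3.3, 1.1]
finger_gap: 0.0004
grasp_force: 1.5
```

```bash
python3 -c "
from lev import *
arc(1,.425,[.03,.06,.09,.12,.15])"
```

```text
t 15.25 loc [ -0.2 106.1  90.9] F xyz loc [0.8 3.2 1.1] |F| 3.5 along n 2.5 face n 7.9 h 58.4 tool tilt 0.427 M -0.13
  0.03 [-0.035  0.    -0.009] [ 0.001  0.286 -0.002]
  0.06 [-0.071  0.    -0.016] [ 0.002  0.573 -0.003]
  0.09 [-0.106  0.    -0.023] [ 0.003  0.859 -0.005]
  0.12 [-0.142  0.    -0.028] [ 0.004  1.146 -0.007]
  0.15 [-0.178  0.    -0.033] [ 0.005  1.432 -0.009]
```

step_arm:
  series:
    - [-0.035,0,-0.009,0,0.29,0,0]
    - [-0.07,0,-0.016,0,0.57,0,0]
    - [-0.105,0,-0.023,0,0.86,0,0]

```text
time: 15.55
position: [0.4689, -0.0672, 0.0926]
tcp_rot: [0.609, 0.775, -0.107, 0.13]
force: [-1.1, 3.8, 0.2]
finger_gap: 0.0007
grasp_force: 1.8
```

```bash
python3 -c "
from lev import *
arc(1,.335,[.02,.04,.06,.08,.1])"
```

```text
t 15.55 loc [ -0.9 103.3  92.6] F xyz loc [-0.1  4.   0.2] |F| 4.0 along n 3.7 face n 9.9 h 57.5 tool tilt 0.338 M -0.22
  0.02 [-0.023 -0.    -0.007] [ 0.     0.191 -0.002]
  0.04 [-0.046 -0.    -0.013] [ 0.     0.382 -0.003]
  0.06 [-0.07  -0.    -0.019] [ 0.     0.573 -0.005]
  0.08 [-0.093 -0.    -0.024] [ 0.001  0.764 -0.006]
  0.1 [-0.117 -0.    -0.029] [ 0.001  0.955 -0.008]
```

step_arm:
  series:
    - [-0.035,0,-0.007,0,0.2,0,0]
    - [-0.06,0,-0.013,0,0.38,0,0]
    - [-0.08,0,-0.019,0,0.57,0,0]
    - [-0.08,0,-0.019,0,0.57,0,0]

```text
time: 15.95
position: [0.4701, -0.0712, 0.0952]
tcp_rot: [0.613, 0.778, -0.088, 0.107]
force: [-2.3, 5.5, 2.2]
finger_gap: 0.0005
grasp_force: 2.3
```

```bash
python3 -c "
from lev import *
arc(1,.275,[.02,.04,.06])"
```

```text
t 15.95 loc [-0.8 99.1 95.2] F xyz loc [-0.9  5.8  2.2] |F| 6.3 along n 5.0 face n 8.6 h 57.7 tool tilt 0.278 M -0.28
  0.02 [-0.023  0.    -0.006] [ 0.     0.191 -0.001]
  0.04 [-0.046  0.    -0.012] [ 0.001  0.382 -0.003]
  0.06 [-0.07   0.    -0.017] [ 0.001  0.573 -0.004]
```

step_arm:
  series:
    - [-0.025,0,-0.006,0,0.19,0,0]
    - [-0.048,0,-0.012,0,0.38,0,0]
    - [-0.07,0,-0.017,0,0.57,0,0]
    - [-0.07,0,-0.017,0,0.57,0,0]

```text
time: 16.35
position: [0.4709, -0.0745, 0.097]
tcp_rot: [0.615, 0.781, -0.07, 0.083]
force: [-2.7, 5.3, 1.6]
finger_gap: 0.0007
grasp_force: 2.9
```

```bash
python3 -c "
from lev import *
arc(1,.215,[.02,.04,.06])"
```

```text
t 16.35 loc [-0.8 95.8 97. ] F xyz loc [-1.4  5.8  1.6] |F| 6.2 along n 5.3 face n 8.3 h 57.7 tool tilt 0.218 M -0.32
  0.02 [-0.023  0.    -0.006] [ 0.001  0.191 -0.001]
  0.04 [-0.046  0.    -0.012] [ 0.001  0.382 -0.003]
  0.06 [-0.07   0.    -0.017] [ 0.002  0.573 -0.004]
```

step_arm:
  series:
    - [-0.025,0,-0.006,0,0.19,0,0]
    - [-0.048,0,-0.012,0,0.38,0,0]
    - [-0.07,0,-0.017,0,0.57,0,0]
    - [-0.07,0,-0.017,0,0.57,0,0]

```text
time: 16.75
position: [0.4714, -0.0765, 0.0984]
tcp_rot: [0.617, 0.783, -0.051, 0.059]
force: [-3.8, 10.8, 0.6]
finger_gap: 0.0003
grasp_force: 5.4
```

```bash
python3 -c "
from lev import *
arc(1,.155,[.02,.04,.06])"
```

```text
t 16.75 loc [-0.7 93.6 98.4] F xyz loc [-1.1 11.4  0.6] |F| 11.4 along n 11.1 face n 9.4 h 57.7 tool tilt 0.156 M -0.71
  0.02 [-0.023  0.    -0.007] [ 0.001  0.191 -0.001]
  0.04 [-0.046  0.    -0.013] [ 0.001  0.382 -0.003]
  0.06 [-0.07   0.    -0.018] [ 0.002  0.573 -0.004]
```

The force has jumped to 11 N, so the stop is near. A small firm press along the arc without turning.

step_arm:
  series:
    - [-0.015,0,0,0,0,0,0]
    - [-0.015,0,0,0,0,0,0]

```text
time: 16.95
position: [0.4715, -0.0768, 0.0985]
tcp_rot: [0.617, 0.783, -0.051, 0.059]
force: [-3.9, 10.7, 2.6]
finger_gap: 0.0001
grasp_force: 5.8
```

```bash
python3 -c "
from lev import *
arc(1,.155,[.02])"
```

```text
t 16.95 loc [-0.7 93.4 98.5] F xyz loc [-1.3 11.4  2.6] |F| 11.7 along n 10.8 face n 9.2 h 57.8 tool tilt 0.157 M -0.66
  0.02 [-0.023  0.    -0.006] [ 0.     0.191 -0.001]
```

step_arm:
  series:
    - [-0.02,0,0,0,0,0,0]
    - [-0.02,0,0,0,0,0,0]

```text
time: 17.15
position: [0.4716, -0.0771, 0.0986]
tcp_rot: [0.617, 0.783, -0.051, 0.059]
force: [-5.5, 14.6, 2.8]
finger_gap: 0.0004
grasp_force: 7.2
```

```bash
python3 -c "
from lev import *
arc(1,.155,[.02])"
```

```text
t 17.15 loc [-0.7 93.  98.6] F xyz loc [-1.9 15.5  2.8] |F| 15.8 along n 14.8 face n 8.8 h 57.8 tool tilt 0.156 M -0.92
  0.02 [-0.023  0.    -0.006] [ 0.     0.191 -0.001]
```

The stop is firm at ~15 N. Backing off outward, then crossing over high to the right lever.

step_arm:
  series:
    - [0.15,0,0,0,0,0,0]
    - [0.5,0,-0.2,0,0,0,0]
    - [0.9,0,-0.9,0,0,0,0]
    - [1.0,0,-1.7,0,0,0,0]
    - [1.0,0,-2.4,0,0.9,0,0]

```text
time: 17.65
position: [0.4566, -0.0102, 0.2111]
tcp_rot: [0.617, 0.787, -0.022, 0.024]
force: [0.6, 0.1, -0.6]
finger_gap: 0.0004
grasp_force: 0.0
```

Run:
```python
from lev import *
plan(-1,1.079,15,148)
im,d=get_image("top"); P=cloud("top",d); l=loc(P)
for s in(1,-1):
    r=(abs(l[...,0])<20)&(l[...,1]*s>50)&(l[...,1]*s<160)&(l[...,2]>45)&(l[...,2]<130)&(im[...,0]>140)&(im[...,1]<90)
    c=l[r]; print(s,len(c),c.min(0).round(),c.max(0).round()) if len(c) else print(s,0)
```

```text
t 17.65 pos [  0.6 161.6 211.1] F [ 0.6 -0.1 -0.6] goal [  -0.  -213.3   86.1] | move [-7.319e+00 -5.000e-03  2.985e+00] turn [-0.054 10.929 -0.019]
1 0
-1 6 [ -11. -139.   79.] [  -8. -123.   84.]
```

step_arm:
  series:
    - [-0.6,0,0,0,0.6,0,0]
    - [-1.5,0,0,0,1.4,0,0]
    - [-2.4,0,0,0,2.3,0,0]
    - [-3.3,0,0,0,3.2,0,0]
    - [-4.2,0,0,0,4.1,0,0]

```text
time: 18.2
position: [0.5065, -0.2194, 0.224]
tcp_rot: [0.609, 0.772, 0.111, -0.144]
force: [1.6, 0.4, 1.2]
finger_gap: 0.0003
grasp_force: 0.0
```

```bash
python3 -c "
from lev import *
plan(-1,1.079,15,148);print(observe()['q'].round(2))"
```

```text
t 18.2 pos [ -0.6 -53.5 224. ] F [1.6 0.  1.2] goal [  -0.  -213.3   86.1] | move [-3.971  0.038  1.436] turn [ 2.000e-03  6.822e+00 -6.200e-02]
[-0.66  0.25  1.38  0.23  1.79 -0.87]
```

step_arm:
  series:
    - [-0.8,0.01,0.15,0,1.36,0,0]
    - [-1.6,0.02,0.4,0,2.72,0,0]
    - [-2.4,0.03,0.75,0,4.1,-0.02,0]
    - [-3.2,0.04,1.1,0,5.45,-0.04,0]
    - [-3.97,0.04,1.43,0,6.8,-0.06,0]

```text
time: 18.7
position: [0.5411, -0.3406, 0.1209]
tcp_rot: [0.563, 0.709, 0.261, -0.336]
force: [1.6, -1.2, 0.6]
finger_gap: 0.0006
grasp_force: 0.0
```

step_arm:
  series:
    - [0,0,0,0,0,0,0]
    - [0,0,0,0,0,0,0]
    - [0,0,0,0,0,0,0]

```text
time: 19.0
position: [0.5432, -0.3391, 0.1274]
tcp_rot: [0.562, 0.712, 0.259, -0.332]
force: [-0.7, 1.3, 1.7]
finger_gap: 0.0004
grasp_force: 0.0
```

```bash
python3 -c "
from lev import *
plan(-1,1.079,12,58);print(observe()['q'].round(2))"
```

```text
t 19.0 pos [   6.5 -178.5  127.4] F [-0.4  1.5  1.7] goal [   0.  -132.6   46.3] | move [-0.65  -0.128  1.748] turn [ 0.009  1.995 -0.05 ]
[-0.85  1.08  0.6   0.46  2.22 -0.95]
```

```bash
python3 -c "
from lev import *
plan(-1,1.079,15,140)"
```

```text
t 19.0 pos [   6.5 -178.5  127.4] F [-0.4  1.5  1.7] goal [   0.  -206.3   82.3] | move [-1.049 -0.125  0.157] turn [ 0.009  1.995 -0.05 ]
```

step_arm:
  series:
    - [-0.3,-0.03,0.04,0,0.5,0,0]
    - [-0.6,-0.06,0.08,0,1.0,0,0]
    - [-0.9,-0.1,0.12,0,1.5,0,0]
    - [-1.05,-0.125,0.157,0,2.0,-0.05,0]
    - [-1.05,-0.125,0.157,0,2.0,-0.05,0]

```text
time: 19.5
position: [0.5375, -0.3611, 0.0776]
tcp_rot: [0.53, 0.671, 0.319, -0.409]
force: [0.6, 0.7, -3.1]
finger_gap: 0.0003
grasp_force: 0.0
```

```bash
python3 -c "
from lev import *
plan(-1,1.079,12,58);print(observe()['q'].round(2))"
```

```text
t 19.5 pos [  -4.2 -198.5   77.6] F [ 0.7  0.5 -3.1] goal [   0.  -132.6   46.3] | move [0.055 0.082 1.459] turn [ 0.011 -0.109 -0.058]
[-0.89  1.56  0.03  0.67  2.49 -0.79]
```

step_arm:
  series:
    - [0.03,0.03,0.3,0,-0.05,0,0]
    - [0.05,0.06,0.7,0,-0.1,-0.03,0]
    - [0.055,0.08,1.1,0,-0.11,-0.06,0]
    - [0.055,0.08,1.35,0,-0.11,-0.06,0]
    - [0.055,0.08,1.46,0,-0.11,-0.06,0]

```text
time: 20.0
position: [0.5299, -0.2989, 0.0542]
tcp_rot: [0.53, 0.681, 0.315, -0.395]
force: [0.0, 0.4, 0.5]
finger_gap: 0.0005
grasp_force: 0.0
```

step_arm:
  series:
    - [0,0,0,0,0,0,0]
    - [0,0,0,0,0,0,0]

```text
time: 20.2
position: [0.5284, -0.2994, 0.0504]
tcp_rot: [0.53, 0.679, 0.316, -0.397]
force: [0.3, -0.0, -0.5]
finger_gap: 0.0002
grasp_force: 0.0
```

Run:
```python
from lev import *
plan(-1,1.079,0,58);print(observe()['q'].round(2))
im,d=get_image("scene"); cv2.imwrite("pics/s3.png",cv2.resize(im[90:250,180:360],(720,560),interpolation=3)[:,:,::-1])
```

```text
t 20.2 pos [   1.7 -136.4   50.4] F [ 0.3 -0.1 -0.5] goal [   0.  -126.9   56.8] | move [ 0.204 -0.033  0.103] turn [0.036 0.131 0.065]
[-0.86  1.23  0.61  0.54  2.24 -0.98]
```

View pics/s3.png

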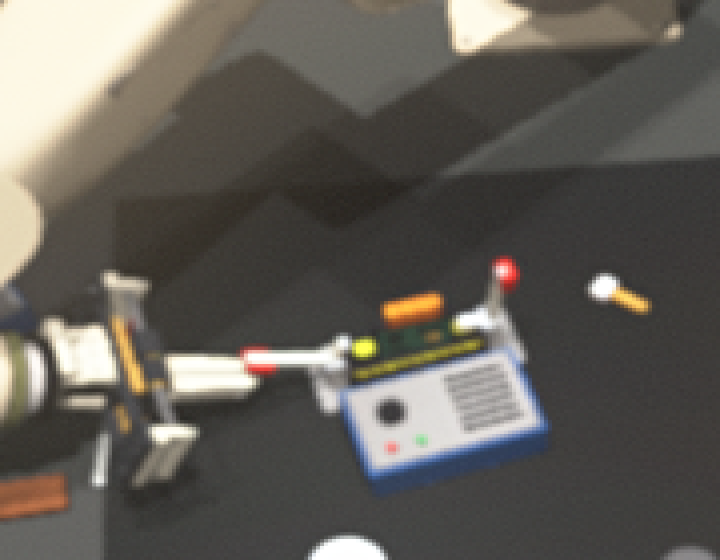

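The picture shows the left lever upright and clamping, its red pad at (504,270), with its jaw on the ear. The finger is under the right pad at (258,360).

step_arm:
  series:
    - [0.06,-0.01,0.05,0,0.04,0.02,0]
    - [0.12,-0.02,0.1,0.02,0.08,0.04,0]
    - [0.16,-0.03,0.1,0.03,0.1,0.06,0]
    - [0.19,-0.03,0.1,0.03,0.13,0.06,0]
    - [0.19,-0.03,0.1,0.03,0.13,0.06,0]

```text
time: 20.75
position: [0.5233, -0.2895, 0.0528]
tcp_rot: [0.529, 0.673, 0.318, -0.407]
force: [0.8, -0.2, 0.4]
finger_gap: 0.0006
grasp_force: 0.0
```

```bash
python3 -c "
from lev import *
arc(-1,1.079,[.08,.16,.24,.32,.4])"
```

```text
t 20.75 loc [  -0.9 -125.6   52.8] F xyz loc [ 0.8 -0.4  0.4] |F| 0.9 along n -0.1 face n 12.0 h 54.9 tool tilt 1.086 M 0.02
  0.08 [ 0.089 -0.    -0.027] [-0.002 -0.764  0.   ]
  0.16 [ 0.18  -0.    -0.047] [-0.004 -1.528  0.   ]
  0.24 [ 0.273 -0.001 -0.059] [-6.000e-03 -2.292e+00  1.000e-03]
  0.32 [ 0.366 -0.001 -0.064] [-8.000e-03 -3.056e+00  1.000e-03]
  0.4 [ 0.459 -0.001 -0.062] [-9.00e-03 -3.82e+00  1.00e-03]
```

step_arm:
  series:
    - [0.12,0,-0.027,0,-0.76,0,0]
    - [0.24,0,-0.047,0,-1.53,0,0]
    - [0.33,0,-0.059,0,-2.29,0,0]
    - [0.42,0,-0.064,0,-3.06,0,0]
    - [0.51,0,-0.062,0,-3.82,0,0]

```text
time: 21.25
position: [0.5211, -0.2812, 0.0762]
tcp_rot: [0.583, 0.741, 0.205, -0.263]
force: [2.1, -1.2, -4.3]
finger_gap: 0.0004
grasp_force: 2.0
```

```bash
python3 -c "
from lev import *
arc(-1,.679,[.06,.12,.18,.24,.3])"
```

```text
t 21.25 loc [  -1.2 -117.    76.2] F xyz loc [ 1.8 -1.7 -4.3] |F| 5.0 along n 4.0 face n 10.4 h 55.8 tool tilt 0.681 M -0.31
  0.06 [ 0.068 -0.    -0.019] [-0.002 -0.573  0.001]
  0.12 [ 0.136 -0.    -0.034] [-3.000e-03 -1.146e+00  1.000e-03]
  0.18 [ 0.206 -0.001 -0.046] [-0.005 -1.719  0.002]
  0.24 [ 0.276 -0.001 -0.052] [-0.006 -2.292  0.003]
  0.3 [ 0.346 -0.001 -0.055] [-0.008 -2.865  0.003]
```

Contact; the lever moves. Continuing.

step_arm:
  series:
    - [0.07,0,-0.019,0,-0.57,0,0]
    - [0.14,0,-0.034,0,-1.15,0,0]
    - [0.21,0,-0.046,0,-1.72,0,0]
    - [0.28,0,-0.052,0,-2.29,0,0]
    - [0.28,0,-0.052,0,-2.29,0,0]

```text
time: 21.75
position: [0.5198, -0.2714, 0.0889]
tcp_rot: [0.602, 0.768, 0.135, -0.173]
force: [2.6, -2.3, -2.1]
finger_gap: 0.0009
grasp_force: 1.7
```

```bash
python3 -c "
from lev import *
arc(-1,.439,[.03,.06,.09,.12,.15])"
```

```text
t 21.75 loc [-1.000e-01 -1.072e+02  8.890e+01] F xyz loc [ 1.9 -2.9 -2.1] |F| 4.1 along n 3.5 face n 8.9 h 57.3 tool tilt 0.442 M -0.25
  0.03 [ 0.035 -0.    -0.009] [-0.    -0.286  0.   ]
  0.06 [ 0.069 -0.    -0.017] [-0.    -0.573  0.001]
  0.09 [ 0.104 -0.    -0.024] [-0.    -0.859  0.001]
  0.12 [ 0.14  -0.    -0.031] [-0.000e+00 -1.146e+00  1.000e-03]
  0.15 [ 0.175 -0.    -0.036] [-0.000e+00 -1.432e+00  1.000e-03]
```

step_arm:
  series:
    - [0.035,0,-0.009,0,-0.29,0,0]
    - [0.07,0,-0.017,0,-0.57,0,0]
    - [0.105,0,-0.024,0,-0.86,0,0]
    - [0.14,0,-0.031,0,-1.15,0,0]

```text
time: 22.15
position: [0.5181, -0.2673, 0.092]
tcp_rot: [0.61, 0.776, 0.099, -0.127]
force: [2.3, -3.4, -1.8]
finger_gap: 0.0005
grasp_force: 2.7
```

```bash
python3 -c "
from lev import *
arc(-1,.319,[.02,.04,.06])"
```

```text
t 22.15 loc [  -0.8 -102.8   92. ] F xyz loc [ 1.4 -3.8 -1.8] |F| 4.4 along n 4.2 face n 10.5 h 56.4 tool tilt 0.323 M -0.29
  0.02 [ 0.023 -0.    -0.007] [-0.    -0.191  0.   ]
  0.04 [ 0.045 -0.    -0.013] [-0.001 -0.382  0.   ]
  0.06 [ 0.068 -0.    -0.019] [-0.001 -0.573  0.001]
```

step_arm:
  series:
    - [0.03,0,-0.007,0,-0.19,0,0]
    - [0.055,0,-0.013,0,-0.38,0,0]
    - [0.075,0,-0.019,0,-0.57,0,0]
    - [0.075,0,-0.019,0,-0.57,0,0]

```text
time: 22.55
position: [0.5171, -0.2631, 0.0944]
tcp_rot: [0.612, 0.779, 0.081, -0.104]
force: [2.0, -4.4, -0.8]
finger_gap: 0.0004
grasp_force: 2.5
```

```bash
python3 -c "
from lev import *
arc(-1,.259,[.02,.04,.06])"
```

```text
t 22.55 loc [ -0.7 -98.5  94.4] F xyz loc [ 0.9 -4.7 -0.8] |F| 4.9 along n 4.8 face n 9.1 h 56.5 tool tilt 0.265 M -0.31
  0.02 [ 0.023 -0.    -0.006] [-0.    -0.191  0.   ]
  0.04 [ 0.046 -0.    -0.012] [-0.001 -0.382  0.001]
  0.06 [ 0.068 -0.    -0.017] [-0.001 -0.573  0.001]
```

step_arm:
  series:
    - [0.025,0,-0.006,0,-0.19,0,0]
    - [0.048,0,-0.012,0,-0.38,0,0]
    - [0.07,0,-0.017,0,-0.57,0,0]
    - [0.07,0,-0.017,0,-0.57,0,0]

```text
time: 22.95
position: [0.5165, -0.2612, 0.0958]
tcp_rot: [0.615, 0.782, 0.062, -0.08]
force: [4.0, -8.6, -5.1]
finger_gap: 0.0005
grasp_force: 5.2
```

```bash
python3 -c "
from lev import *
arc(-1,.199,[.02,.04,.06])"
```

```text
t 22.95 loc [ -0.8 -96.5  95.8] F xyz loc [ 1.8 -9.3 -5.1] |F| 10.8 along n 10.2 face n 10.2 h 56.4 tool tilt 0.203 M -0.73
  0.02 [ 0.023 -0.    -0.007] [-0.    -0.191  0.   ]
  0.04 [ 0.045 -0.    -0.013] [-0.001 -0.382  0.001]
  0.06 [ 0.068 -0.    -0.019] [-0.001 -0.573  0.001]
```

The stop is felt at about 10 N, symmetric with the left lever. Pressing firmly.

step_arm:
  series:
    - [0.03,0,0,0,0,0,0]
    - [0.03,0,0,0,0,0,0]
    - [0.03,0,0,0,0,0,0]

```text
time: 23.25
position: [0.5164, -0.2606, 0.096]
tcp_rot: [0.615, 0.782, 0.062, -0.08]
force: [4.5, -10.3, -4.1]
finger_gap: -0.0
grasp_force: 6.1
```

```bash
python3 -c "
from lev import *
arc(-1,.199,[.02])"
```

```text
t 23.25 loc [ -0.8 -95.8  96. ] F xyz loc [  1.9 -11.1  -4.1] |F| 12.0 along n 11.7 face n 9.5 h 56.5 tool tilt 0.203 M -0.81
  0.02 [ 0.023 -0.    -0.006] [-0.    -0.191  0.   ]
```

step_arm:
  series:
    - [0.02,0,0,0,0,0,0]
    - [0.02,0,0,0,0,0,0]

```text
time: 23.45
position: [0.5162, -0.2602, 0.0962]
tcp_rot: [0.615, 0.782, 0.062, -0.08]
force: [5.5, -11.8, -7.4]
finger_gap: 0.0005
grasp_force: 7.4
```

```bash
python3 -c "
from lev import *
arc(-1,.199,[.02])"
```

```text
t 23.45 loc [ -0.9 -95.5  96.2] F xyz loc [  2.5 -12.8  -7.4] |F| 15.0 along n 14.0 face n 9.1 h 56.6 tool tilt 0.202 M -1.01
  0.02 [ 0.023 -0.    -0.006] [-0.001 -0.191  0.   ]
```

14 N against the stop. Backing off and rising to inspect.

step_arm:
  series:
    - [-0.15,0,0,0,0,0,0]
    - [-0.5,0,-0.2,0,0,0,0]
    - [-0.9,0,-0.9,0,0,0,0]
    - [-1.0,0,-1.6,0,-0.9,0,0]
    - [-0.6,0,-2.2,0,-1.9,0,0]

```text
time: 23.95
position: [0.5276, -0.3108, 0.1972]
tcp_rot: [0.619, 0.785, 0.0, -0.004]
force: [-0.0, 0.9, 1.4]
finger_gap: 0.0004
grasp_force: 0.0
```

```bash
python3 -c "
from lev import *
go(.4925,-.16,.215,13.75)"
```

```text
t 23.95 pos [ 0.5276 -0.3108  0.1972] F [-0.   0.9  1.4] move [ 3.099  0.018 -0.335] turn [-0.042 -0.065 -0.048]
```

step_arm:
  series:
    - [0.2,0,-0.3,0,0,0,0]
    - [0.9,0,-0.34,0,0,0,0]
    - [1.7,0,-0.34,0,0,0,0]
    - [2.5,0.02,-0.34,0,0,0,0]
    - [2.9,0.02,-0.34,0,0,0,0]

```text
time: 24.45
position: [0.4934, -0.1634, 0.2151]
tcp_rot: [0.617, 0.787, 0.002, -0.006]
force: [0.5, 0.5, 0.2]
finger_gap: 0.0007
grasp_force: 0.0
```

step_arm:
  series:
    - [0,0,0,0,0,0,0]
    - [0,0,0,0,0,0,0]
    - [0,0,0,0,0,0,0]

```text
time: 24.75
position: [0.4948, -0.1675, 0.2156]
tcp_rot: [0.618, 0.786, 0.001, -0.004]
force: [-0.2, -0.2, -0.2]
finger_gap: 0.0006
grasp_force: 0.0
```

Run:
```python
from lev import *
im,d,P=snap("w7"); o=observe(); print(o["time"],loc(o["position"]))
s,ds=get_image("scene"); Ps=cloud("scene",ds)
a=cv2.resize(im.astype(np.uint8)[20:345,230:410],(310,560)); b=cv2.resize(s[140:240,230:345],(480,417),interpolation=3)
c=np.zeros((560,790,3),np.uint8); c[:,:310]=a; c[:417,310:]=b; cv2.imwrite("pics/f.png",c[:,:,::-1])
for nm,I,Q in(("wrist",im,P),("scene",s.astype(int),Ps)):
    l=loc(Q)
    k=l[(abs(l[...,0])<12)&(abs(l[...,1])<26)&(l[...,2]>85)&(l[...,2]<112)&(I[...,0]>I[...,2]+60)]
    if len(k)>9: print(nm,"rib",len(k),k.min(0).round(1),k.max(0).round(1),"top median",np.percentile(k[:,2],80).round(1),"slope",np.polyfit(k[:,1],k[:,2],1))
    for g in(1,-1):
        r=(abs(l[...,0])<22)&(l[...,1]*g>50)&(l[...,1]*g<170)&(l[...,2]>60)&(l[...,2]<140)&(I[...,0]>140)&(I[...,1]<90)&(I[...,2]<90); q=l[r]
        if len(q): print(nm,"pad",g,len(q),q.min(0).round(),q.max(0).round(),np.median(q,0).round(1))
```

```text
24.8 [  0.3188814   -0.50195931 215.61741799]
wrist rib 532 [ -5.8 -21.   85.3] [ 5.4 22.7 99.1] top median 97.8 slope [-3.66788816e-02  9.69763694e+01]
wrist pad 1 263 [-10.  76. 101.] [ 11.  91. 122.] [ -0.3  86.7 118.9]
scene rib 69 [ -8.9 -21.2  85. ] [ 11.5  22.2 104.8] top median 99.2 slope [2.78258902e-03 9.56245663e+01]
scene pad 1 15 [-11.  78. 107.] [ 16.  91. 124.] [  9.4  84.6 118.3]
scene pad -1 13 [ -8. -91. 106.] [ 14. -79. 121.] [ 11.  -85.6 115.8]
```

View pics/f.png

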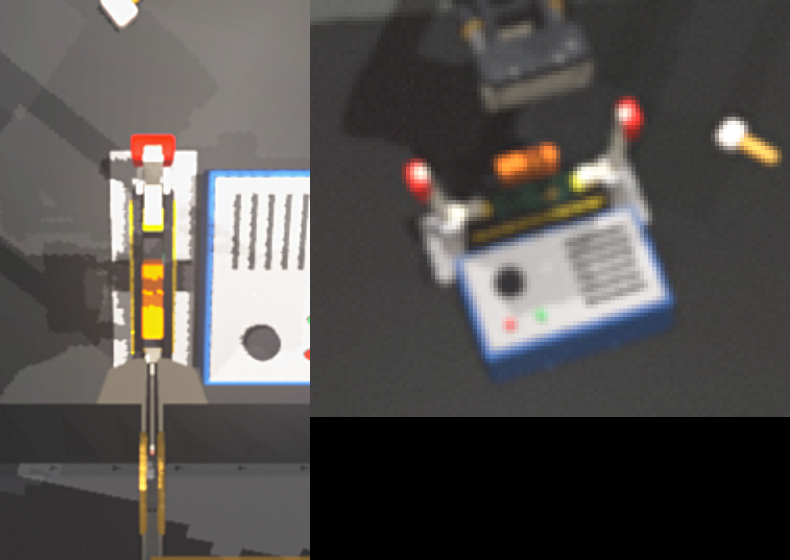

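The picture shows both levers swung in, pads at (418,178) and (628,118), with the rib about 3.5 mm lower, so the module is on its seat. The module levelled only when the second lever closed, so I'll give the left lever one more check press.

```bash
python3 -c "
from lev import *
plan(1,.155,20,58);plan(1,.155,25,150)"
```

```text
t 24.85 pos [  0.3  -0.6 215.6] F [ 0.1 -0.3 -0.6] goal [ -0.  113.   95.7] | move [ 2.253 -0.003  2.417] turn [-0.03  -1.554 -0.017]
t 24.85 pos [  0.3  -0.6 215.6] F [ 0.1 -0.3 -0.6] goal [  0.  132.2 185.8] | move [ 2.65  -0.01   0.618] turn [-0.03  -1.554 -0.017]
```

step_arm:
  series:
    - [0.7,0,0,0,-0.4,0,0]
    - [1.5,0,0,0,-0.8,0,0]
    - [2.3,0,0.2,0,-1.2,0,0]
    - [2.65,0,0.6,0,-1.55,0,0]
    - [2.55,0,1.2,0,-1.55,0,0]

```text
time: 25.35
position: [0.4655, -0.0401, 0.158]
tcp_rot: [0.614, 0.785, -0.048, 0.062]
force: [0.5, -0.3, -0.0]
finger_gap: 0.0004
grasp_force: 0.0
```

```bash
python3 -c "
from lev import *
plan(1,.155,12,58)"
```

```text
t 25.35 pos [  2.2 130.4 158. ] F [ 0.4 -0.4 -0. ] goal [ -0.  105.1  96.9] | move [-0.308 -0.047  1.286] turn [0.017 0.016 0.024]
```

step_arm:
  series:
    - [-0.05,-0.02,0.4,0,0,0,0]
    - [-0.15,-0.04,0.9,0,0,0,0]
    - [-0.25,-0.045,1.2,0,0,0,0]
    - [-0.3,-0.045,1.29,0,0,0,0]
    - [-0.3,-0.045,1.29,0,0,0,0]

```text
time: 25.85
position: [0.4677, -0.068, 0.095]
tcp_rot: [0.616, 0.784, -0.049, 0.06]
force: [0.7, -0.0, 1.0]
finger_gap: 0.0007
grasp_force: 0.0
```

```bash
python3 -c "
from lev import *
plan(1,.155,0,58)"
```

```text
t 25.85 pos [ -2.4 102.8  95. ] F [ 0.6 -0.2  1. ] goal [-0.  93.3 98.8] | move [-0.201  0.048 -0.045] turn [-0.039 -0.003 -0.016]
```

step_arm:
  series:
    - [-0.06,0.02,-0.03,0,0,0,0]
    - [-0.12,0.04,-0.04,0,0,0,0]
    - [-0.17,0.04,-0.04,0,0,0,0]
    - [-0.21,0.04,-0.04,0,0,0,0]
    - [-0.22,0.04,-0.04,0,0,0,0]

```text
time: 26.35
position: [0.4733, -0.0754, 0.1005]
tcp_rot: [0.616, 0.784, -0.047, 0.06]
force: [-3.7, 13.0, 8.0]
finger_gap: 0.0006
grasp_force: 6.0
```

```bash
python3 -c "
from lev import *
arc(1,.155,[.02])"
```

```text
t 26.35 loc [  1.3  94.3 100.5] F xyz loc [-0.5 13.5  8. ] |F| 15.7 along n 12.1 face n 9.8 h 59.9 tool tilt 0.153 M -0.67
  0.02 [-0.024  0.    -0.007] [ 0.     0.191 -0.   ]
```

The left lever holds firm at its stop, with 12 N at the same place. A final touch more, then retract.

step_arm:
  series:
    - [-0.01,0,0,0,0,0,0]
    - [-0.01,0,0,0,0,0,0]

```text
time: 26.55
position: [0.4734, -0.0756, 0.1006]
tcp_rot: [0.616, 0.784, -0.047, 0.06]
force: [-3.4, 12.4, 7.3]
finger_gap: 0.0005
grasp_force: 5.9
```

step_arm:
  series:
    - [0.15,0,0,0,0,0,0]
    - [0.5,0,-0.2,0,0,0,0]
    - [0.9,0,-0.9,0,0,0,0]
    - [1.0,0,-1.7,0,0,0,0]
    - [1.0,0,-2.0,0,0,0,0]

```text
time: 27.05
position: [0.4592, -0.0135, 0.1947]
tcp_rot: [0.615, 0.784, -0.047, 0.063]
force: [1.1, 0.1, 0.2]
finger_gap: 0.0002
grasp_force: 0.0
```

step_arm:
  series:
    - [0,0,0,0,0,0,0]
    - [0,0,0,0,0,0,0]

```text
time: 27.25
position: [0.4573, -0.0149, 0.1895]
tcp_rot: [0.616, 0.784, -0.049, 0.06]
force: [-0.6, 0.7, 0.0]
finger_gap: 0.0007
grasp_force: 0.0
```

Run:
```python
from lev import *
s,ds=get_image("scene"); l=loc(cloud("scene",ds)); I=s.astype(int)
for g in(1,-1):
    r=(abs(l[...,0])<22)&(l[...,1]*g>50)&(l[...,1]*g<170)&(l[...,2]>60)&(l[...,2]<140)&(I[...,0]>140)&(I[...,1]<90)&(I[...,2]<90); q=l[r]; print(g,len(q),q.min(0).round(),q.max(0).round())
o=observe(); print(o["time"],o["force"].round(1),loc(o["position"])); print(finish_job())
```

```text
1 14 [ -8.  77. 108.] [ 13.  90. 126.]
-1 12 [ -6. -91. 102.] [ 14. -80. 122.]
27.3 [ 0.1  0.3 -0.8] [ -0.38553929 156.91561336 188.57629033]
the job is handed in; nothing more can be done
None
```

I put the module in the larger dock and swung the left lever, then the right, to their stops with about 14–15 N each. The module dropped about 3.5 mm onto its seat and the left lever held firm when I checked it. I handed the job in at 27.3 s with the robot touching nothing, but the hand-in returned no verdict.

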